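# Make up two feeding kits

## Task

Make up the two feeding kits: the square frosted jar and the wide round ring go in the oblong tray; the narrow round ring, the six-sided ring and the bib clip go in the round tray. Set each thing down flat on the dark pad that matches its outline, centred, with the clip lying along its long pad, and keep the jar upright all the while. Leave the spare ring, the one with two ears, where it is in the rack.

Things in the scene. Friction and masses are not known exactly. Their poses are not given: they have to be found in the camera images.
- oblong_tray: Fixed light-wood tray, 120 (x) by 210 (y) mm, floor top 4 mm above the shelf, thin lip round the edge 7 mm high. Origin: centre of the underside. Two dark flush pads: a round one 82 mm across centred at (0, +50) mm for the wide ring, and a square one 78 mm wide, sides along x and y, centred at (0, -50) mm for the jar.
- round_tray: Fixed round light-wood tray, 220 mm across, floor top 4 mm above the shelf, thin lip round the edge 7 mm high. Origin: centre of the underside. Three dark flush pads: a round one 62 mm across centred at (0, +54) mm for the narrow ring, a six-sided one 70 mm across flats centred at (-46.8, -27) mm for the six-sided ring, and a long one 38 (x) by 92 (y) mm centred at (+46.8, -27) mm for the clip.
- rack: Fixed grey ring rack, a board 74 (x) by 330 (y) mm, 12 mm high, the four rings lying on it in a row along y at -120, -40, +40 and +120 mm (any order), each round a stud 18 mm across and 7 mm high, so a ring must be lifted more than 7 mm before it moves sideways. Origin: centre of the underside.
- wide_ring_center (a point): Wide round white plastic bottle ring, 60 mm outside, 48 mm inside, 20 mm high, 30 g, lying flat on the rack. Point: its centre, half-way up (10 mm above its underside); z along its axis.
- narrow_ring_center (a point): Narrow round white plastic bottle ring, 40 mm outside, 30 mm inside, 20 mm high, 30 g, lying flat on the rack. Point: its centre, half-way up (10 mm above its underside); z along its axis.
- hex_ring_center (a point): Six-sided white plastic bottle ring, 50 mm across flats, 36 mm across the inside, 20 mm high, 30 g, lying flat on the rack. Point: its centre, half-way up (10 mm above its underside); z along its axis, x square to one pair of flats (the other pairs at 60 degrees).
- eared_ring_center (a point): Spare round white plastic ring, 46 mm outside, with two round ears (72 mm over the ears along its y), 20 mm high, lying flat on the rack; it stays there. Point: its centre, half-way up.
- jar_center (a point): Square frosted jar, body 54 by 54 mm (sides along x and y) and 46 mm high, with a round white twist cap 48 mm across on top; 64 mm high in all, 0.13 to 0.25 kg, standing on the shelf. Point: its centre, 32 mm above its underside; z up its axis.
- clip_center (a point): Orange bib clip, 22 (x) by 72 (y) by 18 (z) mm, 30 g, lying on the shelf. Point: its middle, 9 mm above its underside; y along its length, z up.
Mind the look-alikes: they are no part of the job. Several things look just like the part that bears jar_center: the one meant starts farthest to the robot's left.

How it is judged:
By the outcome, as a careful person would: the job done as asked, in the order asked, and still so for the second after the job is handed in, with the robot touching nothing.
It also fails if it takes over 120 s, if anything falls off the work surface, if the arm or the gripper's body presses on something with over 40 N, if the wrist force passes 120 N, or if a joint passes its speed limit or range.

## Robot

A 6-joint arm with a two-finger parallel gripper is mounted at the origin on the work surface. World frame = base frame: x ahead of the robot, y to its left, z up, the work surface at z = 0. Lengths are in m, angles in degrees, forces in N, time in s.
With the tool pointing down it reaches from about 0.25 to 0.725 m from the base axis. Payload 9.7 kg.
Tool frame: the origin (TCP) lies midway between the tips of the shut fingers; the grasp point (between the pads) lies 19 mm behind it; y points along the fingers, x is the direction in which the jaws open and shut, and the axes are right-handed (so a half turn about y gives the same grasp; the last joint's range is limited). The gripper opens to 85 mm and grips with 20 to 120 N. Pads are 22 mm wide; open, the fingers measure 114 mm over their backs; the gripper's body (76 mm by 85 mm) begins 54 mm behind the grasp point. The pads swing forward as they close: fully open they stand 13 mm farther back than shut.
Start: joints at [69.156, 4.979, 10.078, 95.1, 0, 90], TCP at [0.196, 0.514, 0.231] pointing down, gripper open.
Joint ranges: [-179.16, 179.16], [-48.56, 103.87], [-65.8, 70.77], [-126.05, 130.52], [-82.76, 87.17], [-180, 180]. Speed limits (degrees/s): [127.2, 127.2, 147.25, 180, 180, 180].

## Interface

Orientations are given as [roll, pitch, yaw] about the fixed x, y, z axes, in that order (R = Rz(yaw) Ry(pitch) Rx(roll)).
In Python, from workcell import get_obs, camera, job_done gives the robot as it stands.
- The arm moves only by the tool play_rows, never from a script. Its argument "moves" is a list of rows, each a list of 3 entries, a list of its own where there are three numbers: the turn, a rotation vector about the tool's x, y, z in degrees, then the shift along the tool's x, y, z in m, then the opening in per cent of the stroke, from 0 (shut) to 100 (fully open). A call has exactly 5 rows; each row is the pose to reach, as a shift and turn from the pose commanded when the call began, along the tool's axes at that moment; what a row does not reach only later rows make up. A row lasts 1/10 s, in which the tool goes at most 50 mm and 8.59 degrees, less where a joint would pass 70% of its speed; a pose out of reach is approached as far as the arm can. A call with a gripper value outside its range is refused whole. The fingers move at their own pace and stop on an object; "grip_force" is the grip in N (left out, the last holds). Time passes only in rows, so rows that repeat a pose let the fingers close, or fill a call up. It gives the time, the measured TCP pose, the force and the opening at its end, in the units of the state.
- get_obs(): the state, without advancing time (a new reading comes with each control period).
- camera(name): name is "side" or "top" or "wrist"; returns a dict with "img" (480x640x3 uint8, red, green, blue), "fov_y" (degrees; the focal length in pixels is half the picture's height over the tangent of half this angle, whatever the lens; pixels are square), "cx", "cy" (the principal point, pixels), "world_from_camera" (4x4, takes a point from camera to world coordinates). Camera axes: x right, y up, looking along -z (the intrinsics and any distortion apply to the point x, -y, -z); pixel columns grow to the right and rows downward; lengths in m; the calibration is good to about 2 mm. A picture is of the moment at which its call begins. There is no depth.
- job_done(): hands the job in, once; it reports no verdict.
The state is a dict: "time": time; "q": joint angles; "qd": joint speeds; "joint_efforts": joint torques, N m; "ee_pos": TCP position; "tcp_rot": TCP orientation; "wrist_force": force on the tool from outside, world axes, zero at the start; "torque": the same for the moment, N m; "opening": finger opening in m.
Only numpy, scipy, OpenCV 4.12 (cv2) and the standard library are available. Lean on these libraries where they do the work, as an engineer would, in place of code of your own. Each camera call takes 0.05 s, during which the arm holds its last target.

## Working session

There is one attempt and no reset: what is moved stays moved. The work goes in short steps, Python scripts to look and compute and a tool call to move; the robot and the scene stay as the last step left them, time stands still between calls to the robot, and variables do not carry over. Pictures are saved under pics/ and viewed, and the job is handed in when it is done.

Besides the shell and the picture viewer there is one more tool, called after "Call:" as name(argument=value, ...), one argument or row to a line, values as JSON. play_rows: Moves the arm, as the interface text tells. Its arguments: {"type":"object","properties":{"moves":{"type":"array"},"grip_force":{"type":"number"}},"required":["moves"]}

```bash
ls; mkdir -p pics; python3 - <<'E'
from workcell import get_obs, camera
import cv2, numpy as np
o=get_obs(); print(o)
for n in ["top","side","wrist"]:
    c=camera(n); cv2.imwrite(f"pics/a_{n}.png",c["img"][:,:,::-1]); print(n,{k:v for k,v in c.items() if k!="img"})
E
```

```text
pics
{'time': 0.0, 'q': array([6.91558227e+01, 5.01169003e+00, 1.00337680e+01, 9.51006520e+01,
       3.75580167e-04, 9.00010301e+01]), 'qd': array([ 0.03252137, -0.00252858,  0.05085767, -0.08244996,  0.04897738,
       -0.03523082]), 'joint_efforts': array([-8.55877388e-04, -5.20388174e+01,  4.64807010e+01,  1.60359970e-02,
       -4.17131707e-05,  2.09641456e-05]), 'ee_pos': array([0.19561769, 0.51377877, 0.23057128]), 'tcp_rot': array([-8.99996258e+01,  7.85740237e-02,  6.91547925e+01]), 'wrist_force': array([-0.32709538,  0.18107891,  0.75034771]), 'torque': array([-0.03840986, -0.01245882, -0.00368958]), 'opening': 0.0852611783642621}
top {'fov_y': 48.77862620564757, 'cx': 308.11386503905186, 'cy': 233.9478695835774, 'world_from_camera': array([[ 0.02724422,  0.99413486, -0.10465956,  0.33691758],
       [-0.99955997,  0.02586398, -0.0145228 , -0.0179282 ],
       [-0.01173071,  0.10500917,  0.99440206,  1.06631471],
       [ 0.        ,  0.        ,  0.        ,  1.        ]])}
side {'fov_y': 53.49740993003328, 'cx': 323.9721157485778, 'cy': 240.82766231339156, 'world_from_camera': array([[ 0.91592293,  0.2983504 , -0.26846273,  0.18802758],
       [-0.40079843,  0.64472831, -0.65091169, -0.63661223],
       [-0.02111424,  0.70378438,  0.71009981,  0.75980686],
       [ 0.        ,  0.        ,  0.        ,  1.        ]])}
wrist {'fov_y': 63.30121543234991, 'cx': 317.11272570981885, 'cy': 235.50446025793713, 'world_from_camera': array([[ 3.55536388e-01, -8.85221846e-01, -2.99960265e-01,
         1.18533346e-01],
       [ 9.34662104e-01,  3.36457393e-01,  1.14905065e-01,
         5.43259453e-01],
       [-7.92624890e-04, -3.21214424e-01,  9.47006159e-01,
         3.73536449e-01],
       [ 0.00000000e+00,  0.00000000e+00,  0.00000000e+00,
         1.00000000e+00]])}
```

View pics/a_top.png

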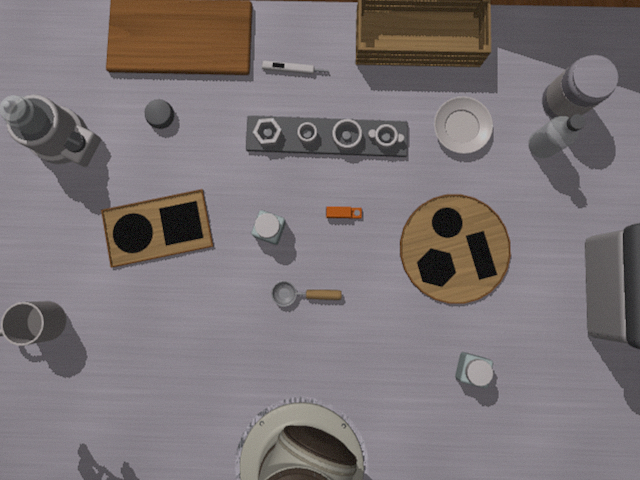

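View pics/a_side.png

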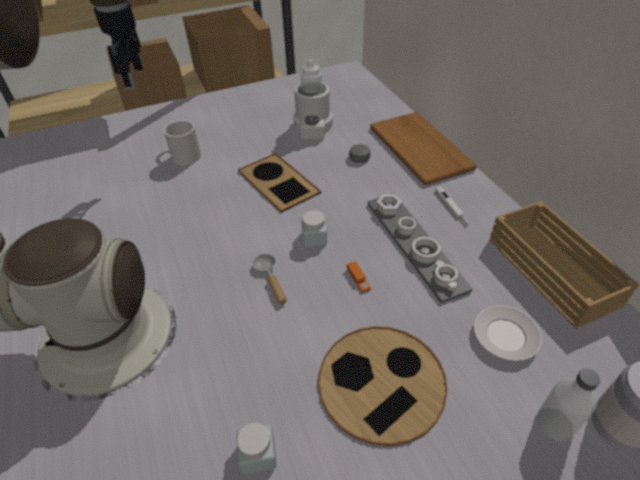

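View pics/a_wrist.png

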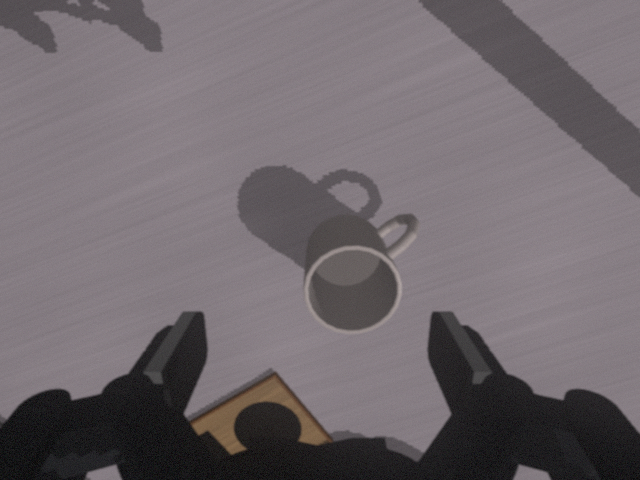

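The top view shows the rack (246–408, 115–157) holding, from left to right, the hex, narrow, wide and eared rings. The oblong tray is at about (158,229), the round tray at (455,250) and the clip at (345,212). The left-hand jar is at (268,227); the look-alike is at (475,370). Next I'll measure them.

```bash
cat > h.py <<'E'
import numpy as np, cv2
from workcell import get_obs, camera
def K(c):
    f=240/np.tan(np.radians(c["fov_y"]/2)); return f
def ray(c,uv):
    uv=np.atleast_2d(uv).astype(float); f=K(c); T=c["world_from_camera"]
    d=np.stack([(uv[:,0]-c["cx"])/f,-(uv[:,1]-c["cy"])/f,-np.ones(len(uv))],1)@T[:3,:3].T
    return T[:3,3],d
def plane(c,uv,z):
    o,d=ray(c,uv); return (o+d*((z-o[2])/d[:,2])[:,None])[:,:2]
def proj(c,P):
    P=np.atleast_2d(P); T=c["world_from_camera"]; p=(P-T[:3,3])@T[:3,:3]; f=K(c)
    return np.stack([c["cx"]+f*p[:,0]/-p[:,2], c["cy"]-f*p[:,1]/-p[:,2]],1)
def conts(m,amin=30):
    cs,_=cv2.findContours(m.astype(np.uint8),cv2.RETR_EXTERNAL,cv2.CHAIN_APPROX_NONE)
    return [c for c in cs if cv2.contourArea(c)>amin]
def zoom(img,x0,y0,x1,y1,k,name):
    cv2.imwrite("pics/"+name,cv2.resize(img[y0:y1,x0:x1,::-1],None,fx=k,fy=k,interpolation=cv2.INTER_CUBIC))
E
cat > m1.py <<'E'
from h import *
import sys
for n in ["top","side"]:
    c=camera(n); im=c["img"]; 
    hsv=cv2.cvtColor(im,cv2.COLOR_RGB2HSV)
    print(n)
    dark=(im.max(2)<30)
    for k in conts(dark,120):
        w=plane(c,k.reshape(-1,2),0.004).astype(np.float32); 
        M=cv2.moments(w.reshape(-1,1,2)); r=cv2.minAreaRect(w*1000)
        ctr=k.reshape(-1,2).mean(0)
        if not(200<w[:,0].mean()*1000<450): continue
        print("dark",ctr.round(),(M["m10"]/M["m00"]*1000,M["m01"]/M["m00"]*1000),"rect",np.round(r[1],1),round(r[2],1), np.round(r[0],1))
    org=(hsv[...,1]>180)&(hsv[...,0]<14)&(hsv[...,2]>120)
    for k in conts(org,60):
        w=plane(c,k.reshape(-1,2),0.018).astype(np.float32); r=cv2.minAreaRect(w*1000)
        print("clip",k.reshape(-1,2).mean(0).round(),np.round(r[0],1),np.round(r[1],1),r[2])
    if n=="top":
        zoom(im,240,105,420,165,4,"z_rack.png"); zoom(im,235,190,375,260,5,"z_jar.png"); zoom(im,95,185,220,275,5,"z_obl.png"); zoom(im,395,190,515,305,5,"z_rnd.png")
    else:
        zoom(im,360,185,480,305,5,"zs_rack.png"); zoom(im,290,200,390,300,5,"zs_jar.png")
E
python3 m1.py
```

```text
top
dark [436. 267.] (388.5592377715134, -259.6105255260464) rect [74.  67.2] 77.3 [ 388.6 -259.7]
dark [481. 255.] (415.6225878443527, -349.3794289518565) rect [88.9 34.9] 16.7 [ 415.5 -349.4]
dark [132. 233.] (442.10730380702194, 353.9015248644735) rect [76.8 78.2] 28.4 [442.5 353.6]
clip [344. 212.] [493.8 -72.1] [66.5 19.9] 89.24346160888672
side
dark [389. 410.] (416.1946059739523, -348.9478453125014) rect [85.4 32.3] 16.5 [ 416.  -348.8]
dark [352. 371.] (389.2835031291651, -259.30087728260446) rect [69.8 63. ] 77.0 [ 389.4 -259.3]
dark [268. 171.] (442.8812819214988, 355.21216921442823) rect [60.6 70.1] 64.8 [443.3 355.3]
clip [356. 271.] [492.3 -64.7] [16.9 45.3] 0.37656673789024353
```

View zooms.

View pics/z_rack.png

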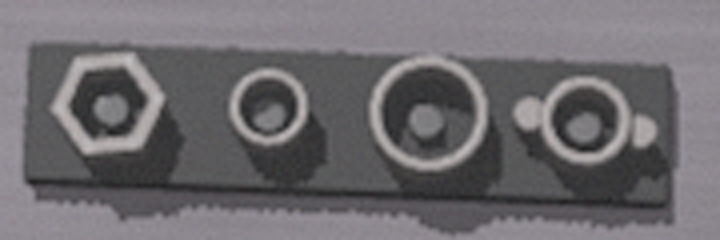

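View pics/z_jar.png

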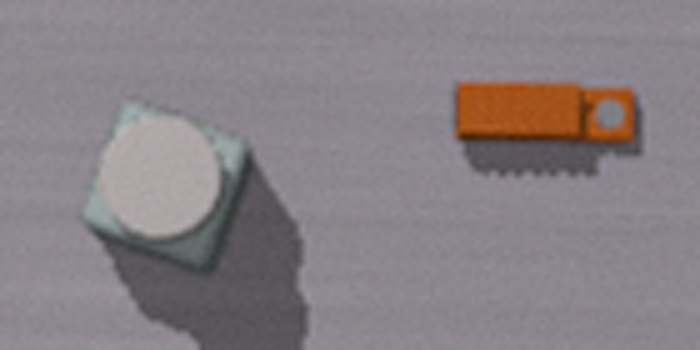

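View pics/z_obl.png

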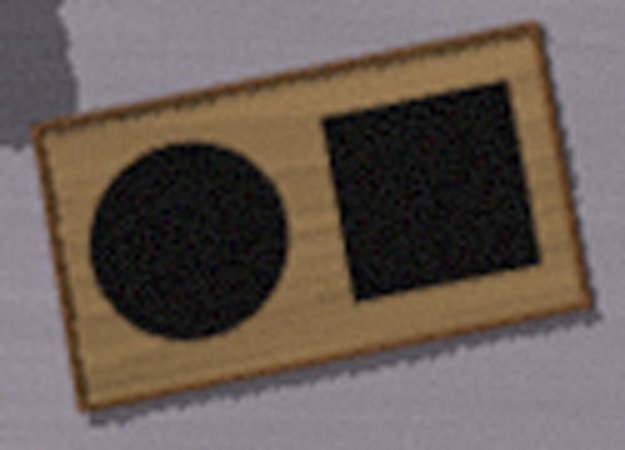

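View pics/z_rnd.png

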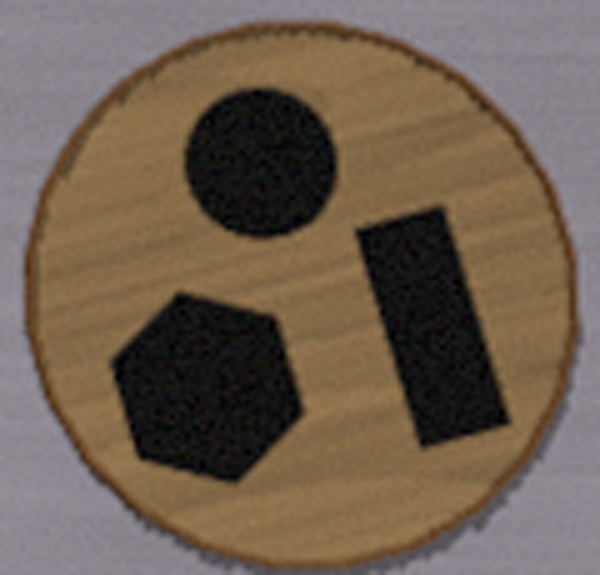

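View pics/zs_jar.png

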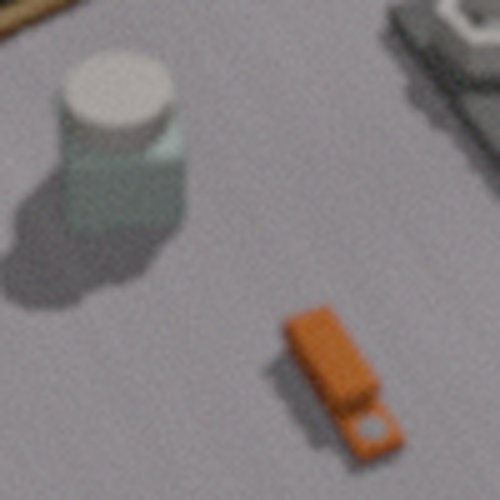

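View pics/zs_rack.png

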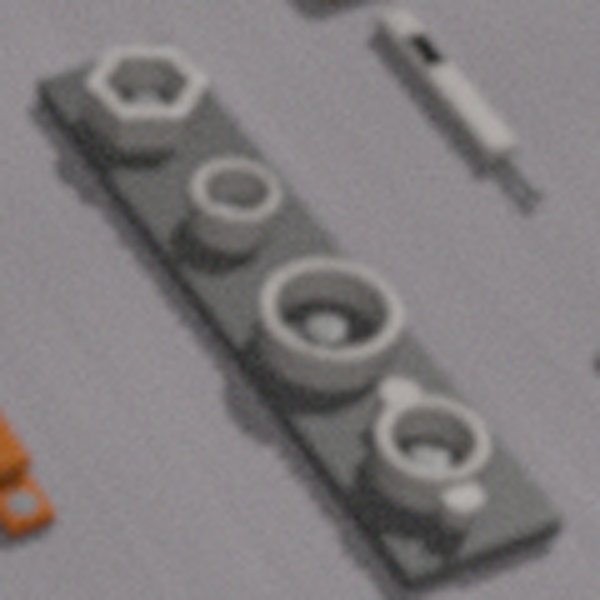

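Zooms: every part and pad is clear. The hex ring is at zoom (108,103), and the clip's thin tab points to the robot's right. Now the precise measurements.

```bash
cat > m2.py <<'E'
from h import *
def cen(w):
    M=cv2.moments((w*1000).astype(np.float32).reshape(-1,1,2)); return np.array([M["m10"],M["m01"]])/M["m00"]
def at(c,im,mask,uv,z,lab,eps=None,box=70):
    m=np.zeros(mask.shape,np.uint8); u,v=map(int,uv); 
    m[max(0,v-box):v+box,max(0,u-box):u+box]=mask[max(0,v-box):v+box,max(0,u-box):u+box]
    ks=conts(m,25); k=min(ks,key=lambda k:np.linalg.norm(k.reshape(-1,2).mean(0)-uv))
    w=plane(c,k.reshape(-1,2),z); r=cv2.minAreaRect((w*1000).astype(np.float32)); (ex,ey),er=cv2.minEnclosingCircle((w*1000).astype(np.float32))
    print(f"{lab:9s} cen",cen(w).round(1),"rect",np.round(r[1],1),round(r[2],1),np.round(r[0],1),"circ",round(ex,1),round(ey,1),round(er,1))
    return w
S={}
for n in ["top","side"]:
    c=camera(n); im=c["img"]; g=cv2.GaussianBlur(im,(3,3),0); hsv=cv2.cvtColor(g,cv2.COLOR_RGB2HSV); print(n)
    dark=(g.max(2)<50).astype(np.uint8)
    top=n=="top"
    P=lambda x,y,z: proj(c,[x,y,z])[0]
    seeds={"wide pad":(.442,.354),"hex pad":(.3885,-.2596),"clip pad":(.4155,-.349)}
    if top: 
        D={"wide pad":(132,233),"jar pad":(181,222),"nar pad":(447,222),"hex pad":(436,267),"clip pad":(481,255)}
    else: D={"wide pad":(268,171),"jar pad":(291,190),"nar pad":(404,361),"hex pad":(352,371),"clip pad":(389,410)}
    for l,uv in D.items():
        w=at(c,im,dark,np.array(uv),.004,l)
        if l=="hex pad":
            a=cv2.approxPolyDP((w*1000).astype(np.float32).reshape(-1,1,2),6,True).reshape(-1,2); cc=cen(w)
            print("  hexpad vertex angs mod60",[round(float(np.degrees(np.arctan2(*(p-cc)[::-1]))%60),1) for p in a])
    wh=((hsv[...,1]<40)&(hsv[...,2]>(165))).astype(np.uint8)
    R={"hex":(268,131),"nar":(307,132),"wide":(347,134),"eared":(386,135)} if top else {"hex":(389,205),"nar":(407,226),"wide":(426,250),"eared":(446,276)}
    cv2.imwrite(f"pics/mask_{n}.png",wh*255)
    for l,uv in R.items():
        w=at(c,im,wh,np.array(uv),.032,l,box=25)
        if l=="hex":
            a=cv2.approxPolyDP((w*1000).astype(np.float32).reshape(-1,1,2),5,True).reshape(-1,2); cc=cen(w)
            print("  hex vertex angs mod60",[round(float(np.degrees(np.arctan2(*(p-cc)[::-1]))%60),1) for p in a])
    at(c,im,wh,np.array((267,225) if top else (314,219)),.064,"cap",box=30)
    grn=((hsv[...,0]>60)&(hsv[...,0]<105)&(hsv[...,1]>25)).astype(np.uint8)
    at(c,im,grn,np.array((268,227) if top else (314,230)),.046,"jarbody",box=30)
    cv2.imwrite(f"pics/grn_{n}.png",grn*255)
    org=((hsv[...,1]>150)&(hsv[...,0]<16)&(hsv[...,2]>90)).astype(np.uint8)
    at(c,im,org,np.array((344,212) if top else (357,275)),.014,"clip",box=30)
    rk=((hsv[...,1]<40)&(g.max(2)<112)&(g.max(2)>45)).astype(np.uint8)
    if top:
        zoom(np.dstack([rk*255]*3),240,105,420,165,4,"rk.png")
E
python3 m2.py; python3 - <<'E'
import cv2,numpy as np
a=[cv2.imread(f"pics/{n}_{m}.png")[100:300,230:490] for n in("mask","grn") for m in ("top","side")]
cv2.imwrite("pics/masks.png",cv2.resize(np.vstack([np.hstack(a[:2]),np.hstack(a[2:])]),None,fx=1.5,fy=1.5))
E
```

```text
top
wide pad  cen [441.9 353.9] rect [77.8 77.3] 3.4 [441.6 354.5] circ 442.1 353.9 39.6
jar pad   cen [464.8 256.6] rect [74.8 75.2] 13.3 [464.8 256.6] circ 464.5 256.7 51.5
nar pad   cen [ 479.9 -281.4] rect [57.2 56.3] 0.1 [ 480.3 -281.8] circ 479.7 -281.4 29.5
hex pad   cen [ 388.6 -259.9] rect [74.  67.2] 77.3 [ 388.6 -259.7] circ 389.1 -259.8 37.6
  hexpad vertex angs mod60 [18.6, 15.4, 11.2, 18.7, 16.3, 9.7]
clip pad  cen [ 415.7 -349.4] rect [89.  35.3] 17.0 [ 415.8 -349.4] circ 415.5 -349.5 46.5
hex       cen [653.   86.3] rect [45.4 51.2] 65.8 [653.1  86.7] circ 653.2 86.8 25.8
  hex vertex angs mod60 [36.8, 37.6, 34.9, 41.1, 38.3, 32.5]Traceback (most recent call last):
  File "m2.py", line 30, in <module>
    w=at(c,im,wh,np.array(uv),.032,l,box=25)
  File "m2.py", line 7, in at
    ks=conts(m,25); k=min(ks,key=lambda k:np.linalg.norm(k.reshape(-1,2).mean(0)-uv))
                      ~~~^^^^^^^^^^^^^^^^^^^^^^^^^^^^^^^^^^^^^^^^^^^^^^^^^^^^^^^^^^^^
ValueError: min() iterable argument is empty
[ WARN:0@0.030] global loadsave.cpp:275 findDecoder imread_('pics/mask_side.png'): can't open/read file: check file path/integrity
Traceback (most recent call last):
TypeError: 'NoneType' object is not subscriptable
```

```bash
sed -i 's|for l,uv in R.items():|print("shelf",g[175,300],g[300,200]); wr=((hsv[...,1]<40)\&(hsv[...,2]>145)).astype(np.uint8)\n    for l,uv in R.items():|; s|at(c,im,wh,np.array(uv),.032,l,box=25)|at(c,im,wr,np.array(uv),.032,l,box=19)|; s|"pics/mask_{n}.png",wh|"pics/mask_{n}.png",((hsv[...,1]<40)\&(hsv[...,2]>145))|' m2.py
python3 m2.py; python3 - <<'E'
import cv2,numpy as np
a=[cv2.imread(f"pics/{n}_{m}.png")[100:300,230:490] for n in("mask","grn") for m in ("top","side")]
cv2.imwrite("pics/masks.png",cv2.resize(np.vstack([np.hstack(a[:2]),np.hstack(a[2:])]),None,fx=1.5,fy=1.5))
E
```

```text
top
wide pad  cen [441.9 353.8] rect [77.8 77.3] 3.4 [441.6 354.5] circ 442.0 353.9 39.6
jar pad   cen [464.8 256.6] rect [74.8 75.2] 13.5 [464.8 256.7] circ 464.5 256.7 51.5
nar pad   cen [ 479.8 -281.4] rect [57.2 56.3] 0.1 [ 480.3 -281.8] circ 479.7 -281.4 29.5
hex pad   cen [ 388.6 -259.9] rect [66.9 74.3] 46.0 [ 389.1 -259.9] circ 389.1 -259.8 37.6
  hexpad vertex angs mod60 [18.6, 15.4, 11.1, 18.7, 16.4, 9.7]
clip pad  cen [ 415.7 -349.5] rect [89.2 35.3] 16.9 [ 415.7 -349.5] circ 415.5 -349.5 46.5
shelf [139 133 141] [141 135 144]
hex       cen [653.   86.5] rect [48.1 52.9] 66.0 [652.9  86.2] circ 652.4 86.4 27.3
  hex vertex angs mod60 [31.2, 39.0, 37.6, 36.1, 46.2, 32.3][ WARN:0@1.536] global loadsave.cpp:1063 imwrite_ Unsupported depth image for selected encoder is fallbacked to CV_8U.
Traceback (most recent call last):
  File "m2.py", line 31, in <module>
    w=at(c,im,wr,np.array(uv),.032,l,box=19)
  File "m2.py", line 7, in at
    ks=conts(m,25); k=min(ks,key=lambda k:np.linalg.norm(k.reshape(-1,2).mean(0)-uv))
                      ~~~^^^^^^^^^^^^^^^^^^^^^^^^^^^^^^^^^^^^^^^^^^^^^^^^^^^^^^^^^^^^
ValueError: min() iterable argument is empty
[ WARN:0@0.026] global loadsave.cpp:275 findDecoder imread_('pics/mask_side.png'): can't open/read file: check file path/integrity
Traceback (most recent call last):
TypeError: 'NoneType' object is not subscriptable
```

```bash
python3 - <<'E'
s=open('m2.py').read()
s=s.replace('w=at(c,im,wr,np.array(uv),.032,l,box=19)','w=atr(c,g,np.array(uv),.032,l)')
s=s.replace('S={}','''def atr(c,g,uv,z,lab,box=19):
    u,v=uv; sub=cv2.resize(g[v-box:v+box+1,u-box:u+box+1].max(2),None,fx=4,fy=4,interpolation=cv2.INTER_CUBIC)
    m=(sub>125).astype(np.uint8); n,L,st,ce=cv2.connectedComponentsWithStats(m); B=sub.shape[0]
    ok=[i for i in range(1,n) if st[i,4]>60 and st[i,0]>0 and st[i,1]>0 and st[i,0]+st[i,2]<B and st[i,1]+st[i,3]<B]
    i=max(ok,key=lambda i:st[i,2]*st[i,3]); p=np.argwhere(L==i)[:,::-1]; k=cv2.convexHull(p.astype(np.int32)).reshape(-1,2)
    w=plane(c,(k+.5)/4-.5+[u-box,v-box],z); r=cv2.minAreaRect((w*1000).astype(np.float32)); (ex,ey),er=cv2.minEnclosingCircle((w*1000).astype(np.float32))
    print(f"{lab:9s} cen",cen(w).round(1),"rect",np.round(r[1],1),round(r[2],1),np.round(r[0],1),"circ",round(ex,1),round(ey,1),round(er,1))
    return w
S={}''').replace('((hsv[...,1]<40)&(hsv[...,2]>145))*255','wr*255')
open('m2.py','w').write(s)
E
python3 m2.py; python3 - <<'E'
import cv2,numpy as np
a=[cv2.imread(f"pics/{n}_{m}.png")[100:300,230:490] for n in("mask","grn") for m in ("top","side")]
cv2.imwrite("pics/masks.png",cv2.resize(np.vstack([np.hstack(a[:2]),np.hstack(a[2:])]),None,fx=1.5,fy=1.5))
E
```

```text
top
wide pad  cen [441.9 353.9] rect [77.8 77.3] 3.4 [441.6 354.5] circ 442.1 353.9 39.6
jar pad   cen [464.8 256.6] rect [74.8 75.2] 13.3 [464.8 256.6] circ 464.5 256.7 51.5
nar pad   cen [ 479.8 -281.4] rect [57.2 56.3] 0.1 [ 480.3 -281.8] circ 479.7 -281.4 29.5
hex pad   cen [ 388.7 -259.9] rect [74.  67.2] 77.3 [ 388.6 -259.7] circ 389.1 -259.8 37.6
  hexpad vertex angs mod60 [18.6, 15.5, 11.2, 18.7, 16.2, 9.6]
clip pad  cen [ 415.7 -349.5] rect [89.2 35.2] 16.9 [ 415.7 -349.5] circ 415.5 -349.5 46.5Traceback (most recent call last):
  File "m2.py", line 36, in <module>
    cv2.imwrite(f"pics/mask_{n}.png",wr*255)
                                     ^^
NameError: name 'wr' is not defined. Did you mean: 'w'?
[ WARN:0@0.033] global loadsave.cpp:275 findDecoder imread_('pics/mask_side.png'): can't open/read file: check file path/integrity
Traceback (most recent call last):
TypeError: 'NoneType' object is not subscriptable
```

```bash
sed -i 's/wr\*255/wh*255/' m2.py
python3 m2.py | tee m2.out; python3 - <<'E'
import cv2,numpy as np
a=[cv2.imread(f"pics/{n}_{m}.png")[100:300,230:490] for n in("mask","grn") for m in ("top","side")]
cv2.imwrite("pics/masks.png",cv2.resize(np.vstack([np.hstack(a[:2]),np.hstack(a[2:])]),None,fx=1.5,fy=1.5))
E
```

```text
top
wide pad  cen [441.9 353.9] rect [77.8 77.3] 3.4 [441.6 354.5] circ 442.1 353.9 39.6
jar pad   cen [464.8 256.6] rect [74.8 75.2] 13.3 [464.8 256.6] circ 464.5 256.7 51.5
nar pad   cen [ 479.9 -281.3] rect [57.9 56.5] 45.5 [ 479.3 -281.8] circ 479.6 -281.2 29.6
hex pad   cen [ 388.7 -259.9] rect [67.  74.3] 45.9 [ 389.1 -259.8] circ 389.1 -259.8 37.6
  hexpad vertex angs mod60 [18.7, 12.6, 11.1, 18.6, 16.3, 9.7]
clip pad  cen [ 415.8 -349.4] rect [89.2 35.3] 16.5 [ 415.7 -349.4] circ 415.5 -349.5 46.5
shelf [139 134 141] [142 137 145]
hex       cen [653.2  86.4] rect [50.7 56.5] 67.3 [653.2  86.3] circ 653.2 86.4 28.6
  hex vertex angs mod60 [38.7, 29.7, 39.5, 38.6, 26.0, 35.1]
nar       cen [653.2   5.8] rect [38.9 38.6] 53.9 [653.3   5.7] circ 653.3 5.8 19.8
wide      cen [647.6 -72.3] rect [10.3 10. ] 1.4 [647.7 -72.5] circ 647.8 -72.4 5.5
eared     cen [ 649.8 -152.9] rect [64.6 44.5] 53.8 [ 649.8 -153.3] circ 649.4 -152.9 35.9
cap       cen [458.9  77.3] rect [42.1 41.9] 64.9 [458.9  77.4] circ 459.5 77.7 22.5Traceback (most recent call last):
  File "m2.py", line 45, in <module>
    at(c,im,grn,np.array((268,227) if top else (314,230)),.046,"jarbody",box=30)
    ~~^^^^^^^^^^^^^^^^^^^^^^^^^^^^^^^^^^^^^^^^^^^^^^^^^^^^^^^^^^^^^^^^^^^^^^^^^^
  File "m2.py", line 7, in at
    ks=conts(m,25); k=min(ks,key=lambda k:np.linalg.norm(k.reshape(-1,2).mean(0)-uv))
                      ~~~^^^^^^^^^^^^^^^^^^^^^^^^^^^^^^^^^^^^^^^^^^^^^^^^^^^^^^^^^^^^
ValueError: min() iterable argument is empty
[ WARN:0@0.024] global loadsave.cpp:275 findDecoder imread_('pics/mask_side.png'): can't open/read file: check file path/integrity
Traceback (most recent call last):
TypeError: 'NoneType' object is not subscriptable
```

```bash
python3 - <<'E'
from h import *
import pickle
d={n:camera(n) for n in("top","side")}
pickle.dump(d,open("c0.pkl","wb"))
im=d["top"]["img"]; hsv=cv2.cvtColor(cv2.GaussianBlur(im,(3,3),0),cv2.COLOR_RGB2HSV)
for p in [(258,230),(278,237),(262,213),(282,220),(300,200)]: print(p,im[p[1],p[0]],hsv[p[1],p[0]])
im=d["side"]["img"]; hsv=cv2.cvtColor(im,cv2.COLOR_RGB2HSV)
for p in [(310,240),(324,235)]: print(p,im[p[1],p[0]],hsv[p[1],p[0]])
s=open('m2.py').read()
s=s.replace('c=camera(n)','c=__import__("pickle").load(open(__import__("sys").argv[1],"rb"))[n]').replace('hsv[...,1]>25','hsv[...,1]>14').replace('sub>125','sub>(150 if lab=="wide" else 125)').replace('if st[i,4]>60 and','if st[i,4]>60 and st[i,2]>60 and')
open('m2.py','w').write(s)
E
python3 m2.py c0.pkl| tee m2.out; python3 - <<'E'
import cv2,numpy as np
a=[cv2.imread(f"pics/{n}_{m}.png")[100:300,230:490] for n in("mask","grn") for m in ("top","side")]
cv2.imwrite("pics/masks.png",cv2.resize(np.vstack([np.hstack(a[:2]),np.hstack(a[2:])]),None,fx=1.5,fy=1.5))
E
```

```text
(258, 230) [169 164 163] [  0   9 172]
(278, 237) [64 69 69] [90 17 73]
(262, 213) [150 159 161] [ 90  11 165]
(282, 220) [144 154 153] [ 90  17 147]
(300, 200) [140 134 144] [140  16 144]
(310, 240) [ 99 105 100] [ 65  15 105]
(324, 235) [ 98 105 101] [ 73  17 105]
top
wide pad  cen [442.  353.8] rect [77.5 77.6] 1.5 [441.5 354.3] circ 442.1 353.9 39.6
jar pad   cen [464.9 256.6] rect [74.8 75.2] 13.3 [464.9 256.6] circ 464.5 256.7 51.5
nar pad   cen [ 479.9 -281.3] rect [57.9 56.5] 45.5 [ 479.3 -281.8] circ 479.5 -281.2 29.7
hex pad   cen [ 388.7 -259.9] rect [74.  67.2] 77.3 [ 388.6 -259.7] circ 389.1 -259.8 37.6
  hexpad vertex angs mod60 [18.6, 15.5, 11.2, 18.7, 16.3, 9.6]
clip pad  cen [ 415.7 -349.5] rect [89.2 35.4] 16.7 [ 415.7 -349.4] circ 415.5 -349.5 46.5
shelf [138 133 140] [142 136 144]
hex       cen [653.2  86.4] rect [50.7 56.5] 67.2 [653.2  86.3] circ 653.2 86.4 28.6
  hex vertex angs mod60 [38.6, 30.5, 39.5, 38.6, 26.1, 35.1]
nar       cen [653.2   5.7] rect [38.8 38.6] 55.4 [653.3   5.8] circ 653.2 5.8 19.8
wide      cen [652.2 -74.4] rect [56.2 56. ] 23.7 [651.9 -
[... 741 characters left out ...]
 vertex angs mod60 [15.2, 20.5, 6.3, 21.0, 16.7, 9.3]
clip pad  cen [ 416.2 -348.5] rect [87.2 34. ] 16.7 [ 416.3 -348.7] circ 416.2 -348.4 45.6
shelf [117  96  71] [140 135 139]Traceback (most recent call last):
  File "m2.py", line 39, in <module>
    w=atr(c,g,np.array(uv),.032,l)
  File "m2.py", line 15, in atr
    i=max(ok,key=lambda i:st[i,2]*st[i,3]); p=np.argwhere(L==i)[:,::-1]; k=cv2.convexHull(p.astype(np.int32)).reshape(-1,2)
ValueError: max() iterable argument is empty
[ WARN:0@0.026] global loadsave.cpp:275 findDecoder imread_('pics/grn_side.png'): can't open/read file: check file path/integrity
Traceback (most recent call last):
TypeError: 'NoneType' object is not subscriptable
```

```bash
cat >> h.py <<'E'
from scipy.spatial.transform import Rotation as R_
def go(x,y,z,yaw,o=None):
    """tool-axis shift/turn from measured pose to target TCP (tool pointing down)"""
    o=o or get_obs(); r,p,w=o["tcp_rot"]; R=R_.from_euler("xyz",[r,p,w],degrees=True)
    T=R_.from_euler("xyz",[-90,0,yaw],degrees=True)
    s=R.inv().apply(np.array([x,y,z])-o["ee_pos"]); t=(R.inv()*T).as_rotvec(degrees=True)
    print("turn",t.round(1),"shift",s.round(4),"rows>=",round(max(np.linalg.norm(s)/.05,np.linalg.norm(t)/8.59),1),"at",o["ee_pos"].round(4),o["tcp_rot"].round(1),"t",round(o["time"],2))
E
python3 - <<'E'
from h import *
import pickle
d=pickle.load(open("c0.pkl","rb")); c=d["top"]
q=np.array([(130,103),(250,150),(85,215)])/5+[235,190]
w=plane(c,q,.046)*1000; print(w.round(1)); 
for a,b in((0,1),(0,2)): v=w[b]-w[a]; print(np.hypot(*v),np.degrees(np.arctan2(v[1],v[0])))
print("centre",(w[1]+w[2])/2)
go(.456,.077,.25,-20)
E
```

```text
[[487.7  90. ]
 [470.4  42.7]
 [443.3 105.9]]
50.43598551324106 -110.0200364146555
47.10382325254891 160.30227250682
centre [456.86120348  74.2882229 ]
turn [ 0.  89.2 -0. ] shift [-0.3158 -0.0187 -0.3988] rows>= 10.4 at [0.1957 0.514  0.2313] [-90.    0.   69.2] t 0.55
```

Call:
play_rows(
  moves=[
    [[0,8,0],[-0.03,-0.002,-0.038],100],
    [[0,16,0],[-0.06,-0.004,-0.075],100],
    [[0,24,0],[-0.09,-0.006,-0.114],100],
    [[0,32,0],[-0.12,-0.008,-0.152],100],
    [[0,40,0],[-0.15,-0.009,-0.19],100],
  ],
  grip_force=40,
)

```text
time: 1.05
ee_pos: [0.3204, 0.3046, 0.2406]
tcp_rot: [-90.0, -0.0, 28.9]
wrist_force: [1.1, -0.5, 0.2]
opening: 0.085
```

```bash
python3 -c "
from h import *
go(.456,.077,.25,-20)"
```

```text
turn [-0.  48.9  0. ] shift [ 0.0089 -0.0094 -0.2648] rows>= 5.7 at [0.3204 0.3046 0.2406] [-90.   -0.   28.9] t 1.05
```

Call:
play_rows(
  moves=[
    [[0,8,0],[0.002,-0.002,-0.046],100],
    [[0,16,0],[0.004,-0.004,-0.094],100],
    [[0,24,0],[0.006,-0.006,-0.142],100],
    [[0,32,0],[0.008,-0.008,-0.19],100],
    [[0,40,0],[0.009,-0.0094,-0.236],100],
  ],
)

```text
time: 1.55
ee_pos: [0.4435, 0.1025, 0.2501]
tcp_rot: [-90.0, -0.0, -11.2]
wrist_force: [1.5, 0.2, 0.5]
opening: 0.0856
```

```bash
python3 -c "
from h import *
go(.456,.077,.25,-20)"
```

```text
turn [-0.   8.8  0. ] shift [ 0.0172  0.0001 -0.0226] rows>= 1.0 at [0.4435 0.1025 0.2501] [-90.   -0.  -11.2] t 1.55
```

Call:
play_rows(
  moves=[
    [[0,5,0],[0.009,0,-0.012],100],
    [[0,8.8,0],[0.017,0,-0.023],100],
    [[0,8.8,0],[0.017,0,-0.023],100],
    [[0,8.8,0],[0.017,0,-0.023],100],
    [[0,8.8,0],[0.017,0,-0.023],100],
  ],
)

```text
time: 2.05
ee_pos: [0.4548, 0.0793, 0.2498]
tcp_rot: [-90.0, -0.0, -19.5]
wrist_force: [0.4, 0.2, 0.6]
opening: 0.0854
```

```bash
python3 -c "
from h import *
import pickle
c=camera('wrist'); pickle.dump(c,open('w1.pkl','wb')); cv2.imwrite('pics/w1.png',c['img'][:,:,::-1]); print(c['world_from_camera'][:3,3], get_obs()['ee_pos'])"
```

```text
[0.48282648 0.15720563 0.39267171] [0.45482783 0.07939642 0.24977481]
```

View pics/w1.png

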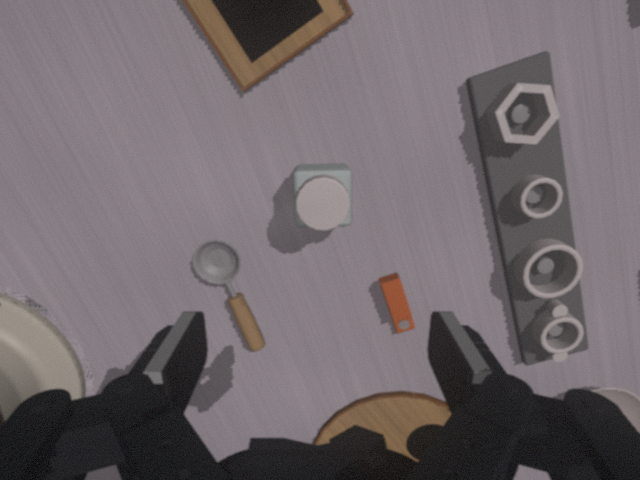

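The wrist view shows the jar at (322,197), cap (323,203), nearly square to the jaws; the rack, clip and trays are visible too.

```bash
python3 - <<'E'
from h import *
import pickle
c=pickle.load(open("w1.pkl","rb")); im=c["img"]; zoom(im,270,140,380,260,5,"w1z.png")
g=cv2.GaussianBlur(im,(3,3),0); hsv=cv2.cvtColor(g,cv2.COLOR_RGB2HSV)
m=((g.max(2)>165)&(hsv[...,1]<20)).astype(np.uint8); m[:150]=0;m[240:]=0;m[:,:280]=0;m[:,370:]=0
k=max(conts(m),key=cv2.contourArea).reshape(-1,2); (x,y),r=cv2.minEnclosingCircle(k.astype(np.float32)); print("cap px",x,y,r, plane(c,[(x,y)],.064)*1000)
G=im[...,1].astype(float)-im[...,0]; G=cv2.GaussianBlur(G,(3,3),0)
m=(G>2).astype(np.uint8)[140:260,270:380]; m=cv2.morphologyEx(m,cv2.MORPH_OPEN,np.ones((2,2)))
cv2.imwrite("pics/w1g.png",cv2.resize(m*255,None,fx=5,fy=5,interpolation=0))
E
```

```text
Traceback (most recent call last):
ValueError: max() iterable argument is empty
```

View pics/w1z.png

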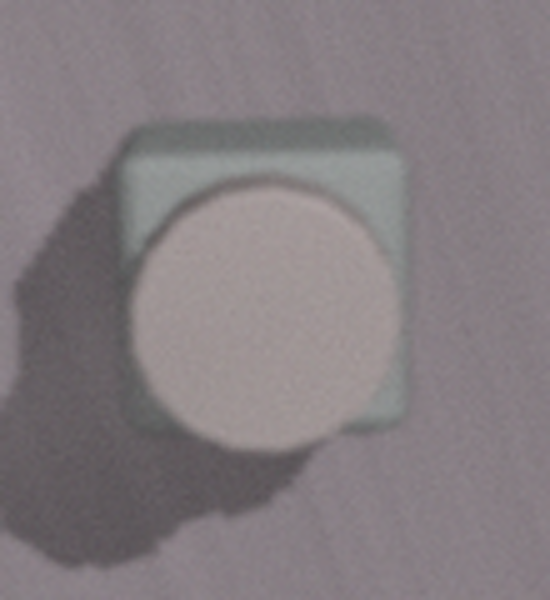

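```bash
python3 - <<'E'
from h import *
import pickle
c=pickle.load(open("w1.pkl","rb"))
print(plane(c,[(323.2,203.6)],.064)*1000)
w=plane(c,np.array([(125,155),(403,154),(408,425)])/5+[270,140],.046)*1000; print(w.round(1))
for a,b in((0,1),(1,2)):
    v=w[b]-w[a]; print(np.hypot(*v),np.degrees(np.arctan2(v[1],v[0])))
print((w[0]+w[2])/2, get_obs()["tcp_rot"])
E
```

```text
[[460.16449127  77.96450767]]
[[445.1 110.2]
 [491.8  93.8]
 [477.1  45.5]]
49.48980434954876 -19.294515089054823
50.52919106691364 -106.86729682072695
[461.097833    77.80528732] [-8.99894335e+01 -4.81808928e-03 -1.95216312e+01]
```

```bash
python3 -c "
from h import *
go(.4597,.0777,.012,-19.5)"
```

```text
turn [-0. -0.  0.] shift [ 0.0051  0.2378 -0.    ] rows>= 4.8 at [0.4548 0.0794 0.2498] [-90.   -0.  -19.5] t 2.1
```

Call:
play_rows(
  moves=[
    [[0,0,0],[0.005,0.03,0],100],
    [[0,0,0],[0.005,0.07,0],100],
    [[0,0,0],[0.005,0.11,0],100],
    [[0,0,0],[0.005,0.14,0],100],
    [[0,0,0],[0.005,0.16,0],100],
  ],
)

```text
time: 2.6
ee_pos: [0.4585, 0.0776, 0.0873]
tcp_rot: [-90.1, 0.1, -19.5]
wrist_force: [0.1, -1.4, 0.7]
opening: 0.0853
```

```bash
python3 -c "
from h import *
go(.4597,.0777,.012,-19.5)
c=camera('wrist'); cv2.imwrite('pics/w2.png',c['img'][:,:,::-1])"
```

```text
turn [ 0.1 -0.  -0.1] shift [0.0012 0.0753 0.0006] rows>= 1.5 at [0.4585 0.0776 0.0873] [-90.1   0.1 -19.5] t 2.6
```

View pics/w2.png

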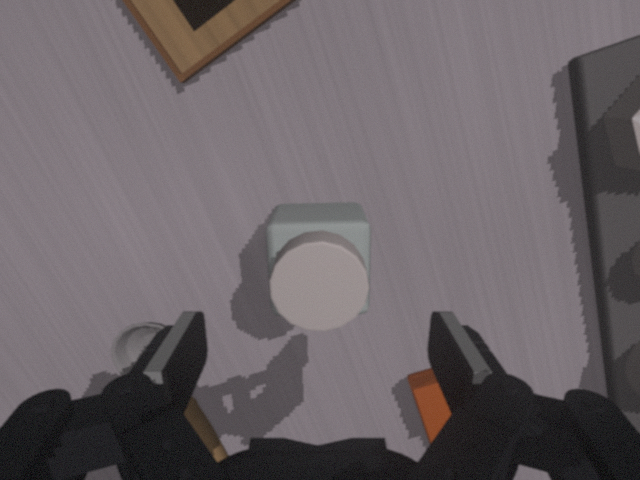

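Jar (320,270) sits centred between the jaws (185/450). Descending and gripping.

Call:
play_rows(
  moves=[
    [[0,0,0],[0.001,0.03,0],100],
    [[0,0,0],[0.001,0.055,0],100],
    [[0,0,0],[0.001,0.07,0],100],
    [[0,0,0],[0.001,0.075,0],100],
    [[0,0,0],[0.001,0.075,0],50],
  ],
  grip_force=40,
)

```text
time: 3.15
ee_pos: [0.4606, 0.0771, 0.015]
tcp_rot: [-90.0, 0.0, -19.6]
wrist_force: [-0.6, 0.4, -0.1]
opening: 0.0736
```

Call:
play_rows(
  moves=[
    [[0,0,0],[0,0,0],30],
    [[0,0,0],[0,0,0],30],
    [[0,0,0],[0,0,0],30],
    [[0,0,0],[0,0,0],30],
    [[0,0,0],[0,0,0],30],
  ],
)

```text
time: 3.65
ee_pos: [0.4616, 0.077, 0.0162]
tcp_rot: [-89.9, -0.1, -19.6]
wrist_force: [-1.8, 0.8, 6.4]
opening: 0.0533
```

```bash
python3 -c "
from h import *
go(.4597,.0777,.012,-19.5); print(get_obs()['opening'])
go(.4597,.0777,.072,-19.5)
go(.4653,.2571,.072,13.2)
c=camera('wrist'); cv2.imwrite('pics/w3.png',c['img'][:,:,::-1])"
```

```text
turn [-0.1 -0.1  0.1] shift [-0.0021  0.0042  0.    ] rows>= 0.1 at [0.4616 0.077  0.0162] [-89.9  -0.1 -19.6] t 3.65
0.053280523189641084
turn [-0.1 -0.1  0.1] shift [-0.0019 -0.0558  0.0001] rows>= 1.1 at [0.4616 0.077  0.0162] [-89.9  -0.1 -19.6] t 3.65
turn [ -0.  -32.8   0.1] shift [-0.0569 -0.0557  0.1709] rows>= 3.8 at [0.4616 0.077  0.0162] [-89.9  -0.1 -19.6] t 3.65
```

View pics/w3.png

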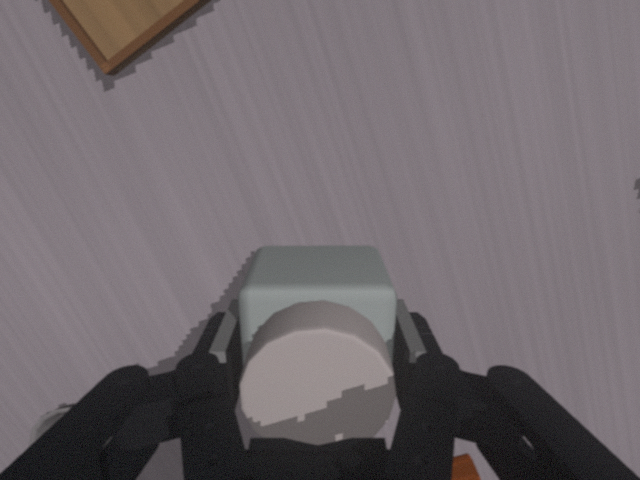

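Call:
play_rows(
  moves=[
    [[0,0,0],[0,-0.005,0],30],
    [[0,0,0],[0,-0.015,0],30],
    [[0,0,0],[0,-0.035,0],30],
    [[0,0,0],[0,-0.05,0],30],
    [[0,0,0],[0,-0.06,0],30],
  ],
)

```text
time: 4.2
ee_pos: [0.4613, 0.0768, 0.0765]
tcp_rot: [-90.0, -0.1, -19.6]
wrist_force: [0.0, -0.5, -0.9]
opening: 0.0536
```

```bash
python3 -c "
from h import *
go(.4653,.2571,.075,13.2); o=get_obs(); print(o['opening'],o['wrist_force'])"
```

```text
turn [ -0.  -32.8   0.1] shift [-0.0569  0.0016  0.1712] rows>= 3.8 at [0.4613 0.0768 0.0765] [-90.   -0.1 -19.6] t 4.2
0.05361299878019347 [ 0.00113036 -0.51259374 -0.86089307]
```

Call:
play_rows(
  moves=[
    [[0,-3,0],[-0.005,0,0.016],30],
    [[0,-9,0],[-0.016,0,0.047],30],
    [[0,-16,0],[-0.028,0,0.084],30],
    [[0,-23,0],[-0.04,0,0.12],30],
    [[0,-29,0],[-0.05,0,0.15],30],
  ],
)

```text
time: 4.7
ee_pos: [0.464, 0.2366, 0.075]
tcp_rot: [-90.0, -0.0, 9.7]
wrist_force: [-0.4, 0.1, -1.4]
opening: 0.0533
```

```bash
python3 -c "
from h import *
go(.4653,.2571,.075,13.2)"
```

```text
turn [-0.  -3.5  0. ] shift [ 0.0048 -0.      0.02  ] rows>= 0.4 at [0.464  0.2366 0.075 ] [-90.   -0.    9.7] t 4.7
```

Call:
play_rows(
  moves=[
    [[0,-2,0],[0.003,0,0.011],30],
    [[0,-3.5,0],[0.005,0,0.02],30],
    [[0,-3.5,0],[0.005,0.012,0.02],30],
    [[0,-3.5,0],[0.005,0.03,0.02],30],
    [[0,-3.5,0],[0.005,0.035,0.02],30],
  ],
)

```text
time: 5.2
ee_pos: [0.4648, 0.2537, 0.0372]
tcp_rot: [-90.1, 0.2, 12.7]
wrist_force: [-0.4, -0.9, -1.7]
opening: 0.0533
```

```bash
python3 -c "
from h import *
go(.4653,.2571,.0205,13.2)
import pickle
c=camera('wrist'); pickle.dump(c,open('w4.pkl','wb')); cv2.imwrite('pics/w4.png',c['img'][:,:,::-1])
c=camera('side'); zoom(c['img'],210,130,350,230,5,'s4.png')"
```

```text
turn [ 0.1 -0.5 -0.2] shift [0.0013 0.0167 0.0033] rows>= 0.3 at [0.4648 0.2537 0.0372] [-90.1   0.2  12.7] t 5.2
```

View pics/w4.png

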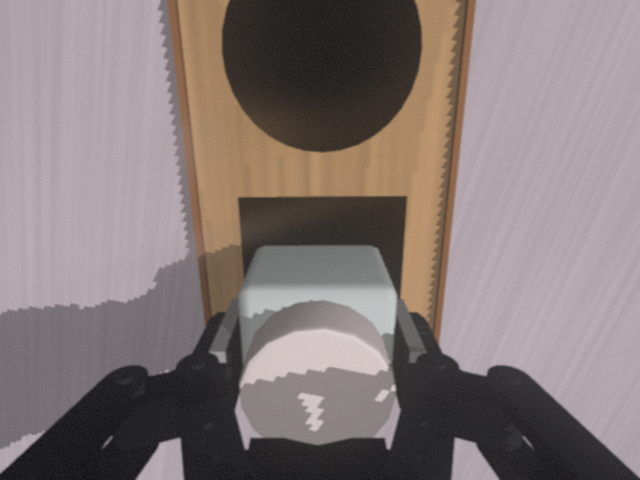

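View pics/s4.png

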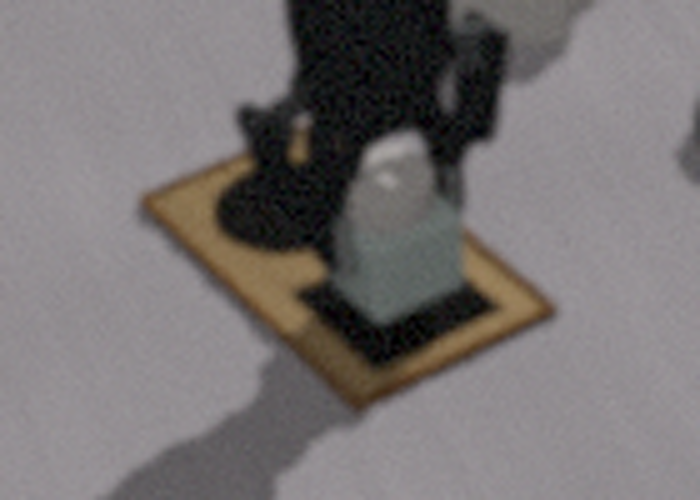

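```bash
python3 - <<'E'
from h import *
import pickle
c=pickle.load(open("w4.pkl","rb"))
w=plane(c,[(239.5,197.5),(406,196.5)],.004)*1000; print(w.round(1)); v=w[1]-w[0]; a=np.arctan2(v[1],v[0]); print(np.hypot(*v),np.degrees(a))
print("pad ctr",w.mean(0)+39*np.array([np.sin(a),-np.cos(a)]))
# wide pad
im=c["img"]; g=cv2.GaussianBlur(im,(3,3),0); d=(g.max(2)<50).astype(np.uint8); d[170:]=0
k=max(conts(d),key=cv2.contourArea).reshape(-1,2); k=k[(k[:,1]>3)]
W=plane(c,k,.004)*1000
A=np.c_[2*W,np.ones(len(W))]; s=np.linalg.lstsq(A,(W**2).sum(1),rcond=None)[0]; print("wide pad",s[:2],np.sqrt(s[2]+s[0]**2+s[1]**2))
E
```

```text
[[420.7 286.1]
 [495.6 303.6]]
76.90555389459544 13.140531199810514
pad ctr [467.05018461 256.89923503]
wide pad [441.71724486 366.75913168] 35.12185305745252
```

Call:
play_rows(
  moves=[
    [[0,-0.5,0],[0.002,0.003,0.003],30],
    [[0,-0.5,0],[0.002,0.009,0.003],30],
    [[0,-0.5,0],[0.002,0.013,0.003],30],
    [[0,-0.5,0],[0.002,0.013,0.003],30],
    [[0,-0.5,0],[0.002,0.013,0.003],30],
  ],
)

```text
time: 5.8
ee_pos: [0.467, 0.2586, 0.0267]
tcp_rot: [-90.0, 0.0, 13.4]
wrist_force: [-0.1, -0.5, -1.3]
opening: 0.0533
```

```bash
python3 -c "
from h import *
go(.4657,.2571,.0202,13.2)
print(get_obs()['wrist_force'])"
```

```text
turn [ 0.   0.2 -0. ] shift [-0.0016  0.0065 -0.0012] rows>= 0.1 at [0.467  0.2586 0.0267] [-90.    0.   13.4] t 5.8
[-0.1496415  -0.47539588 -1.28835082]
```

Call:
play_rows(
  moves=[
    [[0,0.2,0],[-0.0015,0.003,-0.001],30],
    [[0,0.2,0],[-0.0015,0.005,-0.001],30],
    [[0,0.2,0],[-0.0015,0.0065,-0.001],30],
    [[0,0.2,0],[-0.0015,0.0065,-0.001],30],
    [[0,0.2,0],[-0.0015,0.0065,-0.001],30],
  ],
)

```text
time: 6.3
ee_pos: [0.4658, 0.2574, 0.0202]
tcp_rot: [-90.0, -0.0, 13.2]
wrist_force: [0.4, -0.0, 0.9]
opening: 0.0533
```

```bash
python3 -c "
from h import *
go(.4657,.2571,.0202,13.2)
print(get_obs()['wrist_force'])
c=camera('side'); zoom(c['img'],210,130,350,230,5,'s5.png')"
```

```text
turn [-0. -0.  0.] shift [-0.0002  0.     -0.0002] rows>= 0.0 at [0.4658 0.2574 0.0202] [-90.   -0.   13.2] t 6.3
[ 0.43599498 -0.01605004  0.87784318]
```

View pics/s5.png

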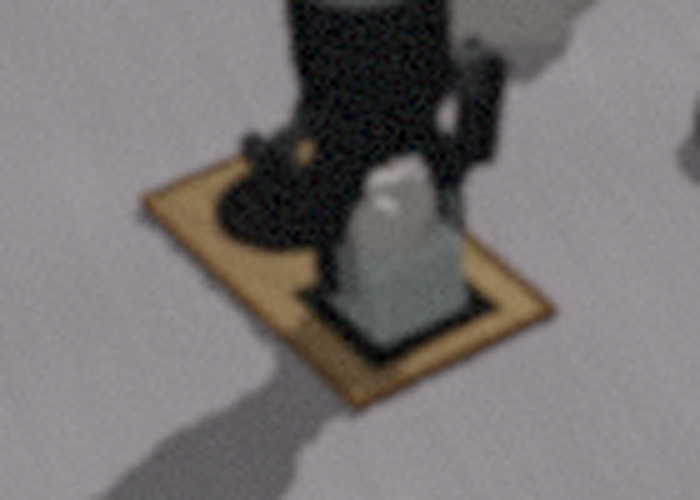

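The jar rests on the pad (force changed sign at contact). Release and retreat.

Call:
play_rows(
  moves=[
    [[0,0,0],[0,0,0],60],
    [[0,0,0],[0,0,0],80],
    [[0,0,0],[0,0,0],100],
    [[0,0,0],[0,0,0],100],
    [[0,0,0],[0,0,0],100],
  ],
)

```text
time: 6.85
ee_pos: [0.4659, 0.2574, 0.0202]
tcp_rot: [-90.0, -0.0, 13.2]
wrist_force: [0.4, -0.7, 0.4]
opening: 0.0855
```

Call:
play_rows(
  moves=[
    [[0,0,0],[0,-0.02,0],100],
    [[0,0,0],[0,-0.06,0],100],
    [[0,0,0],[0,-0.11,0],100],
    [[0,0,0],[0,-0.15,0],100],
    [[0,0,0],[0,-0.18,0],100],
  ],
)

```text
time: 7.35
ee_pos: [0.4662, 0.2576, 0.2033]
tcp_rot: [-90.0, -0.2, 13.2]
wrist_force: [0.7, -0.1, -0.2]
opening: 0.0852
```

```bash
python3 -c "
from h import *
go(.6525,-.075,.2,0)
c=camera('wrist'); cv2.imwrite('pics/w6.png',c['img'][:,:,::-1])"
```

```text
turn [-0.1 13.2  0.2] shift [ 0.1057  0.0033 -0.3663] rows>= 7.6 at [0.4662 0.2576 0.2033] [-90.   -0.2  13.2] t 7.35
```

View pics/w6.png

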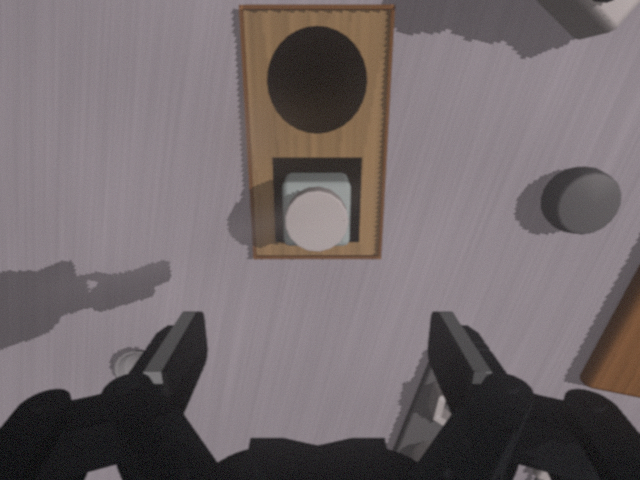

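Call:
play_rows(
  moves=[
    [[0,2,0],[0.012,0,-0.042],100],
    [[0,4,0],[0.025,0,-0.088],100],
    [[0,6,0],[0.039,0,-0.134],100],
    [[0,8,0],[0.052,0,-0.18],100],
    [[0,10,0],[0.065,0,-0.226],100],
  ],
)

```text
time: 7.9
ee_pos: [0.5812, 0.0503, 0.2]
tcp_rot: [-90.0, -0.0, 3.1]
wrist_force: [1.4, 0.8, 0.3]
opening: 0.0852
```

Call:
play_rows(
  moves=[
    [[0,1,0],[0.0,0,-0.045],100],
    [[0,3,0],[0.01,0,-0.09],100],
    [[0,3,0],[0.02,0,-0.13],100],
    [[0,3,0],[0.033,0,-0.148],100],
    [[0,3,0],[0.033,0,-0.148],100],
  ],
)

```text
time: 8.4
ee_pos: [0.6224, -0.0965, 0.199]
tcp_rot: [-90.0, 0.0, -0.0]
wrist_force: [0.1, 0.8, 0.4]
opening: 0.0853
```

```bash
python3 -c "
from h import *
import pickle
go(.6525,-.075,.2,0)
c=camera('wrist'); pickle.dump(c,open('w7.pkl','wb')); cv2.imwrite('pics/w7.png',c['img'][:,:,::-1])"
```

```text
turn [ 0. -0. -0.] shift [ 0.0301 -0.0011  0.0215] rows>= 0.7 at [ 0.6224 -0.0965  0.199 ] [-90.   0.  -0.] t 8.4
```

View pics/w7.png

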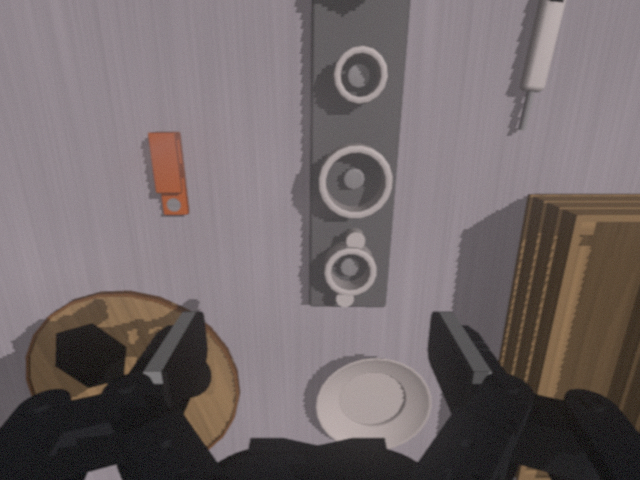

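```bash
cat >> h.py <<'E'
def ring(c,uv,z=.032,box=48,th=None,lab="",hexa=False):
    """outer outline of a white ring near uv, on plane z"""
    u,v=map(int,uv); g=cv2.GaussianBlur(c["img"],(3,3),0).max(2)
    sub=g[v-box:v+box,u-box:u+box]; th=th or cv2.threshold(sub,0,255,cv2.THRESH_OTSU)[0]
    n,L,st,_=cv2.connectedComponentsWithStats((sub>th).astype(np.uint8)); H,W=sub.shape
    ok=[i for i in range(1,n) if st[i,0]>0 and st[i,1]>0 and st[i,0]+st[i,2]<W and st[i,1]+st[i,3]<H]
    i=max(ok,key=lambda i:st[i,2]*st[i,3]); p=np.argwhere(L==i)[:,::-1].astype(np.int32)
    k=cv2.convexHull(p).reshape(-1,2)+[u-box,v-box]; W=plane(c,k,z)*1000
    A=np.c_[2*W,np.ones(len(W))]; s=np.linalg.lstsq(A,(W**2).sum(1),rcond=None)[0]
    r=cv2.minAreaRect(W.astype(np.float32))
    print(lab,"th",th,"px",k.mean(0).round(1),"fit",s[:2].round(1),"R",round(float(np.sqrt(s[2]+s[0]**2+s[1]**2)),1),"rect",np.round(r[0],1),np.round(r[1],1),round(r[2],1))
    return W
E
python3 - <<'E'
from h import *
import pickle
c=pickle.load(open("w7.pkl","rb"))
ring(c,(356,181),th=165,lab="wide"); ring(c,(361,74),box=40,th=140,lab="nar"); ring(c,(350,271),box=40,th=150,lab="eared")
im=c["img"]; print(im[181,330],im[181,322],im[181,315],im[230,330])
E
```

```text
wide th 165 px [356.4 178.7] fit [653.7 -73.4] R 27.9 rect [653.8 -73.2] [54.8 55.8] 0.2
nar th 140 px [361.   72.1] fit [654.7   6.5] R 19.2 rect [654.8   6.6] [37.5 38.4] 90.0
eared th 150 px [351.7 270.2] fit [ 650.4 -150.4] R 28.0 rect [ 651.3 -151.3] [43.2 62.7] 22.9
[101  96  99] [171 161 161] [73 69 71] [100  95  98]
```

```bash
python3 -c "
from h import *
go(.6532,-.0739,.08,-1)"
```

```text
turn [-0.   1.  -0.1] shift [0.0315 0.1192 0.0211] rows>= 2.5 at [ 0.6218 -0.095   0.1992] [-90.    0.1   0. ] t 8.45
```

Call:
play_rows(
  moves=[
    [[0,1,0],[0.016,0.01,0.012],100],
    [[0,1,0],[0.031,0.05,0.021],100],
    [[0,1,0],[0.031,0.09,0.021],100],
    [[0,1,0],[0.031,0.12,0.021],100],
    [[0,1,0],[0.031,0.12,0.021],100],
  ],
)

```text
time: 8.95
ee_pos: [0.6497, -0.0711, 0.0752]
tcp_rot: [-89.9, 0.5, -0.8]
wrist_force: [-0.8, -0.4, -0.6]
opening: 0.0853
```

```bash
python3 -c "
from h import *
import pickle
go(.6532,-.0739,.013,-1)
c=camera('wrist'); pickle.dump(c,open('w8.pkl','wb')); cv2.imwrite('pics/w8.png',c['img'][:,:,::-1]); ring(c,(330,280),box=75,th=165)"
```

```text
turn [-0.1  0.2 -0.5] shift [ 0.004   0.0622 -0.0028] rows>= 1.2 at [ 0.6497 -0.0711  0.0752] [-89.9   0.5  -0.8] t 8.95
 th 165 px [326.2 267.7] fit [653.8 -73.4] R 28.4 rect [654.  -72.4] [54.6 56.4] 74.1
```

View pics/w8.png

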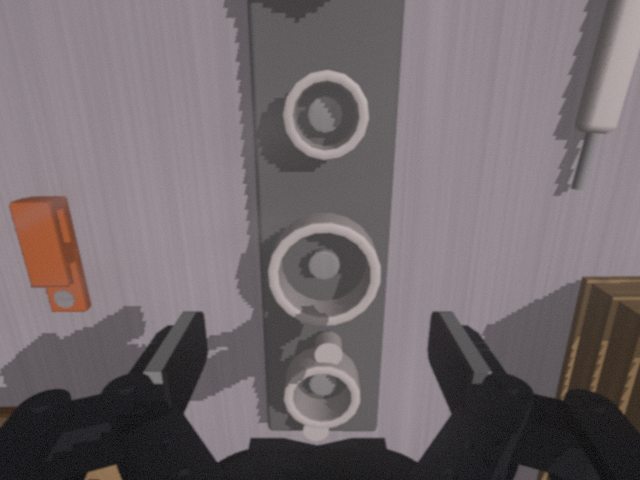

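Call:
play_rows(
  moves=[
    [[0,0,0],[0.0005,0.015,0],100],
    [[0,0,0],[0.0005,0.035,0],100],
    [[0,0,0],[0.0005,0.055,0],100],
    [[0,0,0],[0.0005,0.064,0],100],
    [[0,0,0],[0.0005,0.064,0],100],
  ],
  grip_force=30,
)

```text
time: 9.5
ee_pos: [0.6529, -0.0727, 0.0159]
tcp_rot: [-90.0, 0.0, -0.8]
wrist_force: [-0.8, 0.4, -0.4]
opening: 0.0852
```

```bash
python3 -c "
from h import *
import pickle
go(.6533,-.0738,.013,-1); print(get_obs()['wrist_force'])
c=camera('wrist'); cv2.imwrite('pics/w9.png',c['img'][:,:,::-1])"
```

```text
turn [-0.   0.2 -0. ] shift [ 0.0004  0.0029 -0.0011] rows>= 0.1 at [ 0.6529 -0.0727  0.0159] [-90.    0.   -0.8] t 9.5
[-0.76830619  0.39245491 -0.42562588]
```

View pics/w9.png

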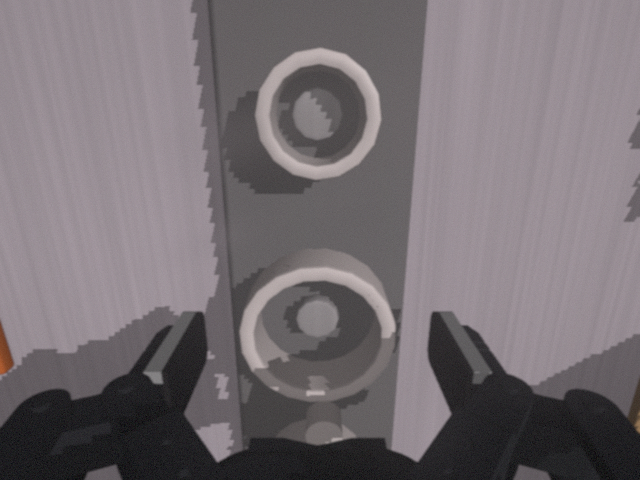

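Call:
play_rows(
  moves=[
    [[0,0,0],[0,0.002,-0.001],90],
    [[0,0,0],[0,0.002,-0.001],50],
    [[0,0,0],[0,0.002,-0.001],50],
    [[0,0,0],[0,0.002,-0.001],50],
    [[0,0,0],[0,0.002,-0.001],50],
  ],
)

```text
time: 10.05
ee_pos: [0.6537, -0.0739, 0.0156]
tcp_rot: [-90.0, -0.1, -0.8]
wrist_force: [-0.7, -0.9, 6.6]
opening: 0.0584
```

```bash
python3 -c "
from h import *
import pickle
go(.6533,-.0738,.013,-1); print(get_obs()['wrist_force'],get_obs()['opening'])
c=camera('wrist'); cv2.imwrite('pics/w10.png',c['img'][:,:,::-1])"
```

```text
turn [0.  0.2 0.1] shift [-0.0004  0.0026  0.0001] rows>= 0.1 at [ 0.6537 -0.0739  0.0156] [-90.   -0.1  -0.8] t 10.05
[-0.66952285 -0.86677117  6.5842709 ] 0.058396138235388105
```

View pics/w10.png

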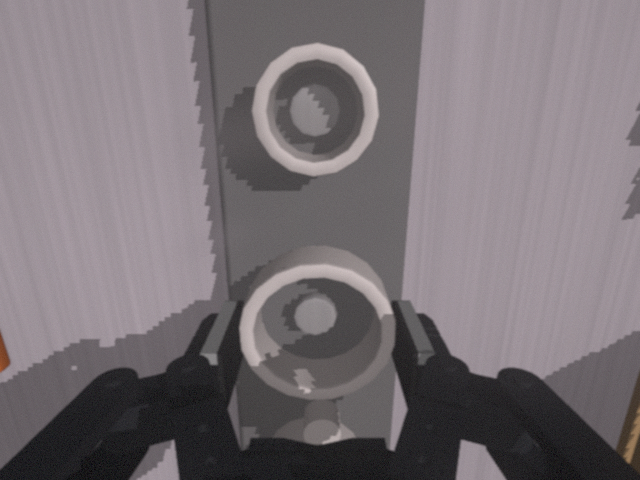

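Call:
play_rows(
  moves=[
    [[0,0,0],[0,-0.004,0],50],
    [[0,0,0],[0,-0.015,0],50],
    [[0,0,0],[0,-0.05,0],50],
    [[0,0,0],[0,-0.09,0],50],
    [[0,0,0],[0,-0.12,0],50],
  ],
)

```text
time: 10.6
ee_pos: [0.6533, -0.0738, 0.1376]
tcp_rot: [-90.0, -0.1, -0.8]
wrist_force: [0.7, 0.1, -0.6]
opening: 0.0584
```

```bash
python3 -c "
from h import *
import pickle
go(.4422,.3543,.14,13.2); print(get_obs()['wrist_force'],get_obs()['opening'])
c=camera('wrist'); cv2.imwrite('pics/w11.png',c['img'][:,:,::-1])"
```

```text
turn [  0.  -14.    0.1] shift [-0.2174 -0.003   0.4249] rows>= 9.5 at [ 0.6533 -0.0738  0.1376] [-90.   -0.1  -0.8] t 10.6
[ 0.73238696  0.09150505 -0.60855749] 0.058383453484891865
```

View pics/w11.png

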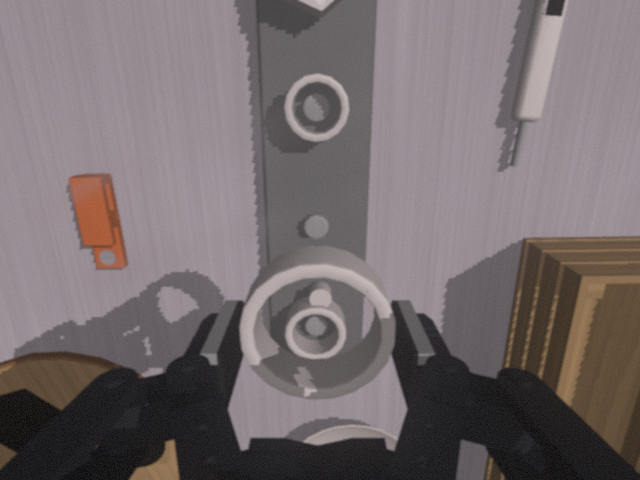

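Call:
play_rows(
  moves=[
    [[0,-1,0],[-0.01,0,0.02],50],
    [[0,-2,0],[-0.03,0,0.058],50],
    [[0,-4,0],[-0.05,0,0.1],50],
    [[0,-5,0],[-0.071,0,0.142],50],
    [[0,-6,0],[-0.092,0,0.184],50],
  ],
)

```text
time: 11.15
ee_pos: [0.5628, 0.1129, 0.1348]
tcp_rot: [-90.0, -0.0, 5.2]
wrist_force: [0.1, 0.5, -0.5]
opening: 0.0583
```

Call:
play_rows(
  moves=[
    [[0,-1,0],[-0.018,0,0.044],50],
    [[0,-2,0],[-0.036,0,0.087],50],
    [[0,-4,0],[-0.054,0,0.13],50],
    [[0,-6,0],[-0.072,0,0.173],50],
    [[0,-7,0],[-0.086,0,0.207],50],
  ],
)

```text
time: 11.65
ee_pos: [0.4581, 0.312, 0.1349]
tcp_rot: [-90.0, -0.0, 12.3]
wrist_force: [0.7, -0.2, -1.2]
opening: 0.0582
```

```bash
python3 -c "
from h import *
import pickle
go(.4422,.3543,.08,13.2); print(get_obs()['wrist_force'],get_obs()['opening'])"
```

```text
turn [-0.  -0.9  0. ] shift [-0.0066  0.055   0.0447] rows>= 1.4 at [0.4581 0.312  0.1349] [-90.   -0.   12.3] t 11.65
[ 0.7138305  -0.23604917 -1.16230611] 0.05816462450481694
```

Call:
play_rows(
  moves=[
    [[0,-0.9,0],[-0.004,0,0.025],50],
    [[0,-0.9,0],[-0.0066,0,0.042],50],
    [[0,-0.9,0],[-0.0066,0.03,0.042],50],
    [[0,-0.9,0],[-0.0066,0.055,0.042],50],
    [[0,-0.9,0],[-0.0066,0.055,0.042],50],
  ],
)

```text
time: 12.15
ee_pos: [0.4429, 0.3483, 0.076]
tcp_rot: [-90.1, 0.3, 13.0]
wrist_force: [-0.7, 0.1, -1.0]
opening: 0.0582
```

```bash
python3 -c "
from h import *
import pickle
go(.4422,.3543,.0080,13.2)
c=camera('wrist'); pickle.dump(c,open('w12.pkl','wb')); cv2.imwrite('pics/w12.png',c['img'][:,:,::-1])"
```

```text
turn [ 0.1 -0.2 -0.3] shift [0.001  0.068  0.0062] rows>= 1.4 at [0.4429 0.3483 0.076 ] [-90.1   0.3  13. ] t 12.15
```

View pics/w12.png

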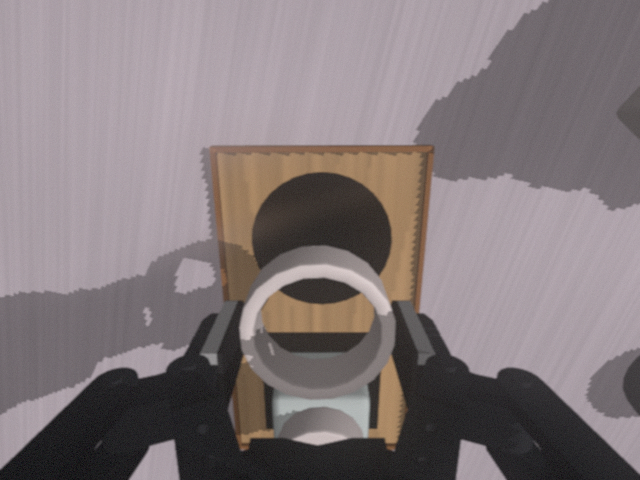

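```bash
python3 - <<'E'
from h import *
import pickle
c=pickle.load(open("w12.pkl","rb")); g=cv2.GaussianBlur(c["img"],(3,3),0)
d=(g.max(2)<62).astype(np.uint8); d[300:]=0; d[:160]=0; d[:,:235]=0; d[:,405:]=0
k=max(conts(d),key=cv2.contourArea).reshape(-1,2); k=k[k[:,1]<238]
W=plane(c,k,.004)*1000; A=np.c_[2*W,np.ones(len(W))]; s=np.linalg.lstsq(A,(W**2).sum(1),rcond=None)[0]; print("wide pad",s[:2],np.sqrt(s[2]+s[0]**2+s[1]**2),len(k))
print(plane(c,[(252,238),(391,238),(321,172)],.004)*1000)
E
```

```text
wide pad [444.5414036  364.71482994] 29.298895762365895 288
[[403.92076448 347.4822062 ]
 [482.97005876 365.93521174]
 [434.37413318 394.21224128]]
```

Call:
play_rows(
  moves=[
    [[0,0,0],[0,0.01,0],50],
    [[0,0,0],[0,0.025,0],50],
    [[0,0,0],[0,0.038,0],50],
    [[0,0,0],[0,0.038,0],50],
    [[0,0,0],[0,0.038,0],50],
  ],
)

```text
time: 12.7
ee_pos: [0.4441, 0.3494, 0.0409]
tcp_rot: [-90.0, 0.0, 13.1]
wrist_force: [0.2, -0.5, 0.3]
opening: 0.0583
```

```bash
python3 -c "
from h import *
go(.4427,.3545,.0080,13.2)"
```

```text
turn [ 0.  -0.1 -0. ] shift [-0.0002  0.0329  0.0052] rows>= 0.7 at [0.4441 0.3494 0.0409] [-90.    0.   13.1] t 12.7
```

Call:
play_rows(
  moves=[
    [[0,0,0],[0,0.01,0.005],50],
    [[0,0,0],[0,0.022,0.005],50],
    [[0,0,0],[0,0.029,0.005],50],
    [[0,0,0],[0,0.032,0.005],50],
    [[0,0,0],[0,0.032,0.005],50],
  ],
)

```text
time: 13.2
ee_pos: [0.4428, 0.3543, 0.0086]
tcp_rot: [-90.0, 0.1, 13.1]
wrist_force: [0.6, 0.3, 0.3]
opening: 0.0584
```

```bash
python3 -c "
from h import *
go(.4427,.3545,.0080,13.2); print(get_obs()['wrist_force'])
c=camera('side'); zoom(c['img'],210,110,350,230,5,'s13.png')
c=camera('wrist'); cv2.imwrite('pics/w13.png',c['img'][:,:,::-1])"
```

```text
turn [ 0.  -0.1 -0.1] shift [-0.0001  0.0006  0.0002] rows>= 0.0 at [0.4428 0.3543 0.0086] [-90.    0.1  13.1] t 13.2
[0.59350589 0.32178825 0.29324185]
```

View pics/w13.png

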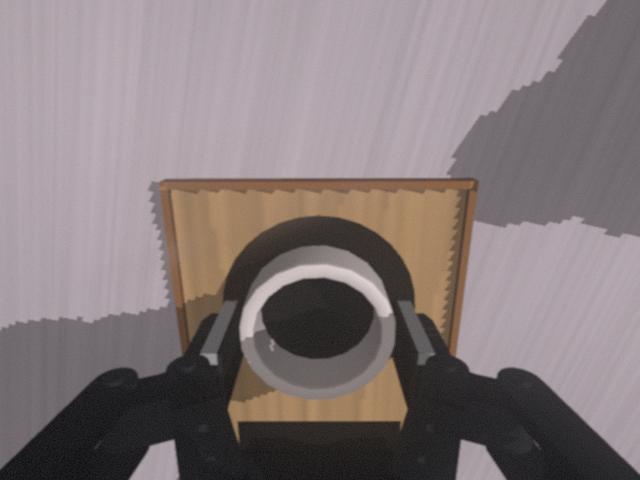

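View pics/s13.png

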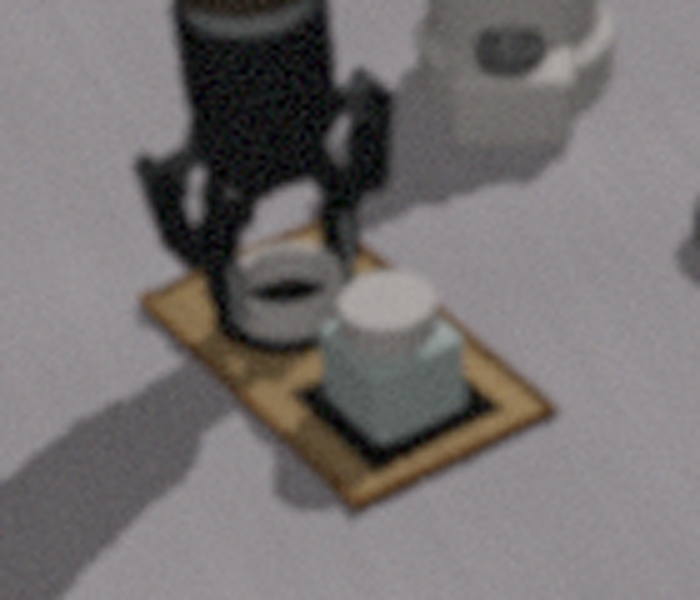

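```bash
python3 -c "
from h import *
c=camera('wrist'); w=plane(c,[(319,216.5),(319,246)],.004)*1000; print(w, np.hypot(*(w[0]-w[1])))"
```

```text
[[435.08305904 394.01855688]
 [437.91419804 381.90998117]] 12.435149937448154
```

Call:
play_rows(
  moves=[
    [[0,0,0],[0,0.0005,0],50],
    [[0,0,0],[0,0.001,0],50],
    [[0,0,0],[0,0.001,0],50],
    [[0,0,0],[0,0.001,0],50],
    [[0,0,0],[0,0.001,0],50],
  ],
)

```text
time: 13.85
ee_pos: [0.4431, 0.3545, 0.0082]
tcp_rot: [-90.0, 0.0, 13.1]
wrist_force: [-0.4, 0.5, -0.8]
opening: 0.0584
```

Call:
play_rows(
  moves=[
    [[0,0,0],[0,0.0,0.001],50],
    [[0,0,0],[0,0.001,0.001],50],
    [[0,0,0],[0,0.0015,0.001],50],
    [[0,0,0],[0,0.0015,0.001],50],
    [[0,0,0],[0,0.0015,0.001],50],
  ],
)

```text
time: 14.35
ee_pos: [0.443, 0.3557, 0.0076]
tcp_rot: [-90.0, -0.0, 13.1]
wrist_force: [-2.1, -1.5, 6.6]
opening: 0.0581
```

Call:
play_rows(
  moves=[
    [[0,0,0],[0,0,0],70],
    [[0,0,0],[0,0,0],85],
    [[0,0,0],[0,0,0],100],
    [[0,0,0],[0,0,0],100],
    [[0,0,0],[0,0,0],100],
  ],
)

```text
time: 14.85
ee_pos: [0.4429, 0.3555, 0.0065]
tcp_rot: [-90.0, 0.0, 13.1]
wrist_force: [-0.1, -0.6, 0.8]
opening: 0.0852
```

Call:
play_rows(
  moves=[
    [[0,0,0],[0,-0.01,0],100],
    [[0,0,0],[0,-0.05,0],100],
    [[0,0,0],[0,-0.1,0],100],
    [[0,0,0],[0,-0.15,0],100],
    [[0,0,0],[0,-0.18,0],100],
  ],
)

```text
time: 15.35
ee_pos: [0.4434, 0.3559, 0.1919]
tcp_rot: [-89.9, -0.3, 13.1]
wrist_force: [0.5, -0.0, -0.1]
opening: 0.0851
```

```bash
python3 -c "
from h import *
import pickle
go(.6535,.006,.18,-1)
c=camera('wrist'); pickle.dump(c,open('w14.pkl','wb')); cv2.imwrite('pics/w14.png',c['img'][:,:,::-1])"
```

```text
turn [-0.2 14.1  0.2] shift [ 0.1256  0.0116 -0.3883] rows>= 8.2 at [0.4434 0.3559 0.1919] [-89.9  -0.3  13.1] t 15.35
```

View pics/w14.png

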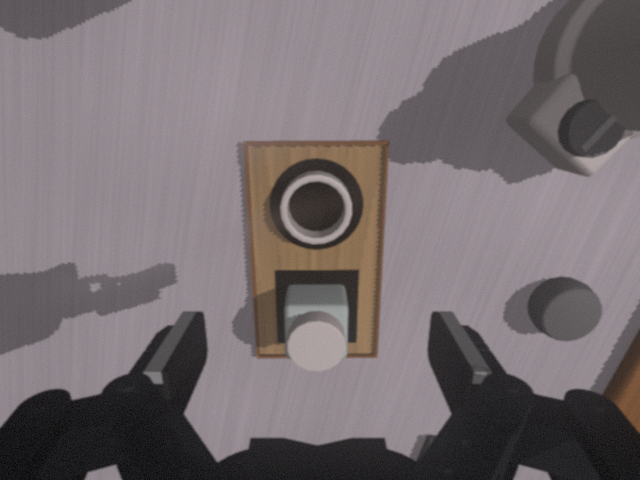

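Ring (316,208) sits centred on its round pad. Now for the narrow ring.

Call:
play_rows(
  moves=[
    [[0,2,0],[0.014,0,-0.044],100],
    [[0,4,0],[0.029,0,-0.09],100],
    [[0,6,0],[0.044,0,-0.136],100],
    [[0,8,0],[0.059,0,-0.182],100],
    [[0,10,0],[0.074,0,-0.228],100],
  ],
)

```text
time: 15.9
ee_pos: [0.5671, 0.1483, 0.1873]
tcp_rot: [-90.0, -0.0, 3.0]
wrist_force: [1.0, 1.3, -0.1]
opening: 0.0854
```

```bash
python3 -c "
from h import *
go(.6535,.006,.18,-1)"
```

```text
turn [-0.  4.  0.] shift [ 0.0788  0.0073 -0.1466] rows>= 3.3 at [0.5671 0.1483 0.1873] [-90.  -0.   3.] t 15.9
```

Call:
play_rows(
  moves=[
    [[0,1,0],[0.022,0,-0.042],100],
    [[0,3,0],[0.044,0,-0.085],100],
    [[0,4,0],[0.066,0.005,-0.125],100],
    [[0,4,0],[0.078,0.007,-0.145],100],
    [[0,4,0],[0.078,0.007,-0.145],100],
  ],
)

```text
time: 16.4
ee_pos: [0.653, 0.0065, 0.1787]
tcp_rot: [-90.0, 0.1, -1.1]
wrist_force: [0.4, 0.4, -0.6]
opening: 0.0857
```

```bash
python3 -c "
from h import *
import pickle
go(.6537,.006,.08,-1)
c=camera('wrist'); pickle.dump(c,open('w15.pkl','wb')); cv2.imwrite('pics/w15.png',c['img'][:,:,::-1])
go(.6537,.006,.08,-1)
"
```

```text
turn [ 0.  -0.1 -0.1] shift [ 0.0008  0.0987 -0.0004] rows>= 2.0 at [0.653  0.0065 0.1787] [-90.    0.1  -1.1] t 16.4
turn [-0.  -0.1 -0.1] shift [ 0.0015  0.0992 -0.0021] rows>= 2.0 at [0.6523 0.0081 0.1792] [-90.    0.1  -1.1] t 16.45
```

View pics/w15.png

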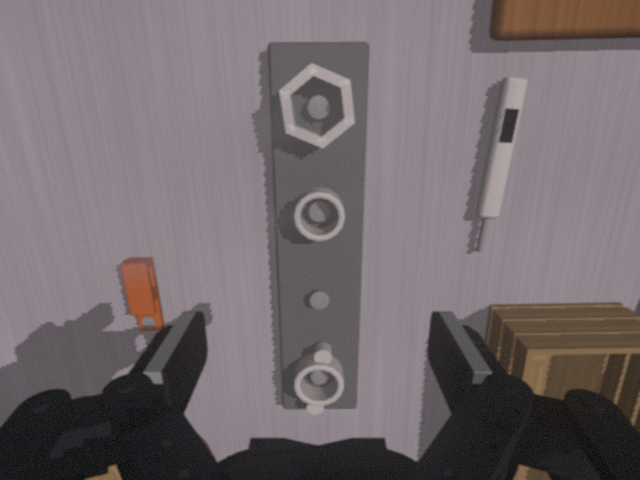

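```bash
python3 - <<'E'
from h import *
import pickle
c=pickle.load(open("w15.pkl","rb"))
ring(c,(319,216),box=38,th=140,lab="nar")
W=ring(c,(317,106),box=48,th=140,lab="hex")
a=cv2.approxPolyDP(W.astype(np.float32).reshape(-1,1,2),4,True).reshape(-1,2); print(a.round(1), a.mean(0))
for i in range(len(a)):
    v=a[(i+1)%len(a)]-a[i]; print(round(float(np.hypot(*v)),1), round(float((np.degrees(np.arctan2(v[1],v[0]))+90)%60),1))
E
```

```text
nar th 140 px [318.5 215.5] fit [655.    6.8] R 19.1 rect [654.9   6.8] [37.7 37.9] 88.9
hex th 140 px [322.4 102.4] fit [654.4  86.8] R 27.6 rect [654.6  87.1] [56. 50.] 36.8
[[680.8  76. ]
 [656.9  59. ]
 [631.9  70.8]
 [628.2  97.8]
 [653.  114.7]
 [677.  104. ]] [654.63153  87.047  ]
29.3 5.5
27.6 4.8
27.3 7.7
30.0 4.1
26.2 6.1
28.2 7.6
```

Call:
play_rows(
  moves=[
    [[0,0,0],[0.002,0.03,-0.0015],100],
    [[0,0,0],[0.002,0.07,-0.0015],100],
    [[0,0,0],[0.002,0.11,-0.0015],100],
    [[0,0,0],[0.002,0.135,-0.0015],100],
    [[0,0,0],[0.002,0.135,-0.0015],100],
  ],
)

```text
time: 16.95
ee_pos: [0.6512, 0.0093, 0.0411]
tcp_rot: [-90.0, 0.4, -0.9]
wrist_force: [-0.6, -0.6, 0.4]
opening: 0.0853
```

Call:
play_rows(
  moves=[
    [[0,0,0],[0,0,0],70],
    [[0,0,0],[0,0.005,0],70],
    [[0,0,0],[0,0.01,0],70],
    [[0,0,0],[0,0.01,0],70],
    [[0,0,0],[0,0.01,0],70],
  ],
)

```text
time: 17.45
ee_pos: [0.6542, 0.0079, 0.0351]
tcp_rot: [-90.0, -0.0, -0.9]
wrist_force: [-1.1, 0.2, 0.6]
opening: 0.0597
```

```bash
python3 -c "
from h import *
import pickle
go(.6543,.0065,.0145,-1); print(get_obs()['wrist_force'])
c=camera('wrist'); cv2.imwrite('pics/w16.png',c['img'][:,:,::-1])
"
```

```text
turn [-0.   0.1  0. ] shift [ 0.0001  0.0206 -0.0014] rows>= 0.4 at [0.6542 0.0079 0.0351] [-90.   -0.   -0.9] t 17.45
[-1.10040361  0.151668    0.57255574]
```

View pics/w16.png

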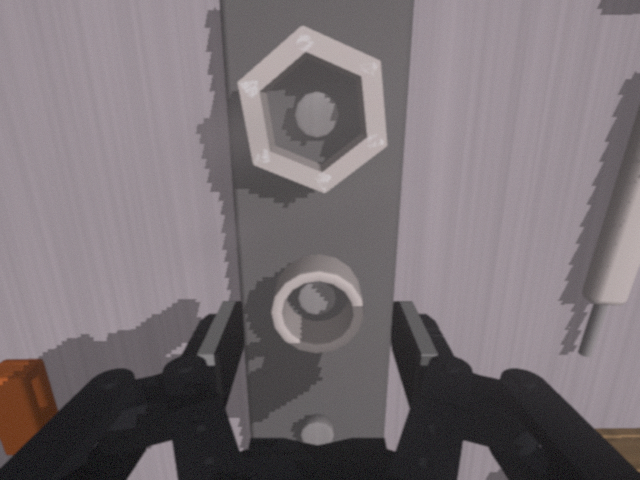

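Call:
play_rows(
  moves=[
    [[0,0,0],[0,0.01,-0.0014],70],
    [[0,0,0],[0,0.018,-0.0014],70],
    [[0,0,0],[0,0.0205,-0.0014],70],
    [[0,0,0],[0,0.0205,-0.0014],60],
    [[0,0,0],[0,0.0205,-0.0014],30],
  ],
)

```text
time: 18.0
ee_pos: [0.654, 0.0065, 0.0142]
tcp_rot: [-90.0, 0.0, -0.9]
wrist_force: [-4.4, 0.0, 18.5]
opening: 0.0381
```

Call:
play_rows(
  moves=[
    [[0,0,0],[0,0,0],30],
    [[0,0,0],[0,0,0],30],
    [[0,0,0],[0,0,0],30],
    [[0,0,0],[0,0,0],30],
    [[0,0,0],[0,0,0],30],
  ],
)

```text
time: 18.5
ee_pos: [0.6541, 0.0066, 0.0143]
tcp_rot: [-90.0, -0.0, -0.9]
wrist_force: [-0.6, -0.5, 0.4]
opening: 0.0381
```

```bash
python3 -c "
from h import *
import pickle
go(.6543,.0065,.0145,-1); print(get_obs()['wrist_force'])
c=camera('wrist'); cv2.imwrite('pics/w17.png',c['img'][:,:,::-1])
"
```

```text
turn [-0.   0.1  0. ] shift [ 0.0002 -0.0002 -0.0001] rows>= 0.0 at [0.6541 0.0066 0.0143] [-90.   -0.   -0.9] t 18.5
[-0.61578943 -0.46914013  0.43080012]
```

View pics/w17.png

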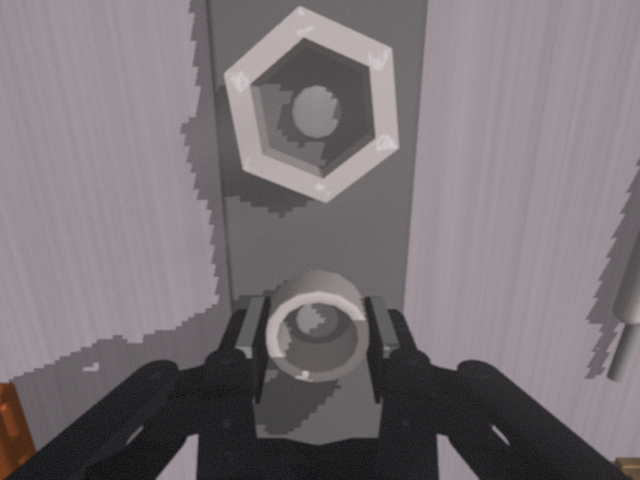

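Call:
play_rows(
  moves=[
    [[0,0,0],[0,-0.004,0],30],
    [[0,0,0],[0,-0.015,0],30],
    [[0,0,0],[0,-0.05,0],30],
    [[0,0,0],[0,-0.09,0],30],
    [[0,0,0],[0,-0.12,0],30],
  ],
)

```text
time: 19.05
ee_pos: [0.6544, 0.0065, 0.1378]
tcp_rot: [-90.0, -0.1, -0.9]
wrist_force: [0.3, 0.1, -1.5]
opening: 0.0376
```

```bash
python3 -c "
from h import *
import pickle
go(.4802,-.281,.12,-30); print(get_obs()['opening'])
c=camera('wrist'); cv2.imwrite('pics/w18.png',c['img'][:,:,::-1])
"
```

```text
turn [-0.  29.1  0.1] shift [-0.1695  0.0174 -0.2904] rows>= 6.7 at [0.6544 0.0065 0.1378] [-90.   -0.1  -0.9] t 19.05
0.03764023113881543
```

View pics/w18.png

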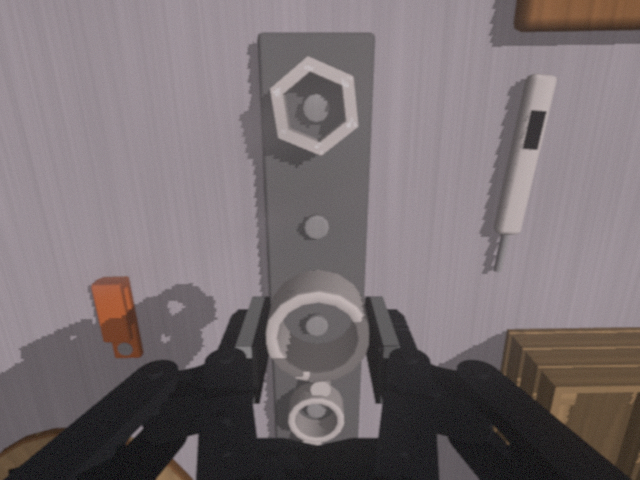

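Call:
play_rows(
  moves=[
    [[0,2,0],[-0.014,0,-0.023],30],
    [[0,6,0],[-0.034,0,-0.058],30],
    [[0,10,0],[-0.058,0,-0.098],30],
    [[0,14,0],[-0.082,0,-0.14],30],
    [[0,18,0],[-0.105,0,-0.18],30],
  ],
)

```text
time: 19.6
ee_pos: [0.545, -0.1731, 0.135]
tcp_rot: [-90.0, -0.1, -19.1]
wrist_force: [0.9, -1.2, -0.3]
opening: 0.038
```

```bash
python3 -c "
from h import *
go(.4802,-.281,.12,-30)
"
```

```text
turn [ 0.  10.9  0.1] shift [-0.026   0.015  -0.1232] rows>= 2.5 at [ 0.545  -0.1731  0.135 ] [-90.   -0.1 -19.1] t 19.6
```

Call:
play_rows(
  moves=[
    [[0,4,0],[-0.009,0,-0.042],30],
    [[0,8,0],[-0.017,0,-0.08],30],
    [[0,11,0],[-0.024,0.01,-0.11],30],
    [[0,11,0],[-0.026,0.04,-0.122],30],
    [[0,11,0],[-0.026,0.055,-0.122],30],
  ],
)

```text
time: 20.1
ee_pos: [0.4806, -0.2798, 0.078]
tcp_rot: [-90.0, 0.1, -30.1]
wrist_force: [0.7, -0.3, -1.3]
opening: 0.0381
```

```bash
python3 -c "
from h import *
import pickle
go(.4802,-.281,.0065,-30)
c=camera('wrist'); pickle.dump(c,open('w19.pkl','wb')); cv2.imwrite('pics/w19.png',c['img'][:,:,::-1])
"
```

```text
turn [ 0.  -0.1 -0.1] shift [ 0.0004  0.0715 -0.0012] rows>= 1.4 at [ 0.4806 -0.2798  0.078 ] [-90.    0.1 -30.1] t 20.1
```

View pics/w19.png

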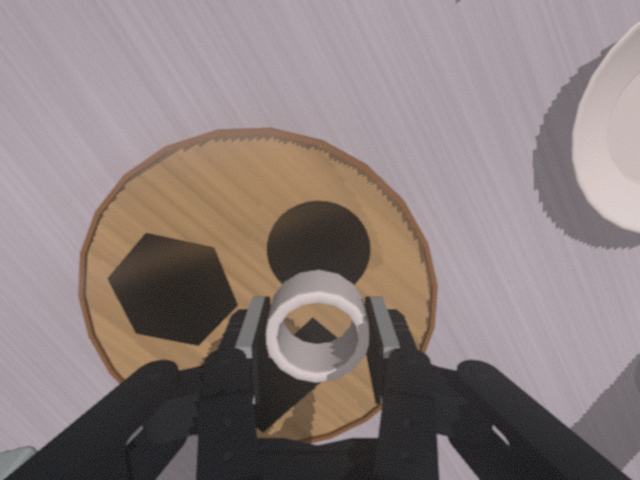

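```bash
python3 - <<'E'
from h import *
import pickle
c=pickle.load(open("w19.pkl","rb")); g=cv2.GaussianBlur(c["img"],(3,3),0)
def circ(k,z=.004):
    W=plane(c,k,z)*1000; A=np.c_[2*W,np.ones(len(W))]; s=np.linalg.lstsq(A,(W**2).sum(1),rcond=None)[0]; return s[:2].round(1),np.sqrt(s[2]+s[0]**2+s[1]**2)
d=(g.max(2)<75).astype(np.uint8); d[265:]=0; d[:,:250]=0;d[:,390:]=0
k=max(conts(d),key=cv2.contourArea).reshape(-1,2); k=k[k[:,1]<262]; print("nar pad",circ(k))
d=(g.max(2)<75).astype(np.uint8); d[:,250:]=0; d[350:]=0;d[:220]=0;d[:,:95]=0
k=max(conts(d),key=cv2.contourArea); W=(plane(c,k.reshape(-1,2),.004)*1000).astype(np.float32).reshape(-1,1,2); M=cv2.moments(W); print("hex pad",M["m10"]/M["m00"],M["m01"]/M["m00"])
a=cv2.approxPolyDP(W,6,True).reshape(-1,2)
for i in range(len(a)):
    v=a[(i+1)%len(a)]-a[i]; print(round(float(np.hypot(*v)),1), round(float((np.degrees(np.arctan2(v[1],v[0]))+90)%60),1))
E
```

```text
nar pad (array([ 481.2, -282.6]), np.float64(29.439471238652654))
hex pad 388.66954144045195 -264.09362169185596
29.7 4.9
37.2 26.2
37.2 44.5
42.9 54.0
31.8 47.1
37.8 46.3
```

Call:
play_rows(
  moves=[
    [[0,0,0],[0,0.015,-0.001],30],
    [[0,0,0],[0,0.035,-0.001],30],
    [[0,0,0],[0,0.05,-0.001],30],
    [[0,0,0],[0,0.05,-0.001],30],
    [[0,0,0],[0,0.05,-0.001],30],
  ],
)

```text
time: 20.65
ee_pos: [0.4818, -0.2791, 0.0295]
tcp_rot: [-90.0, 0.0, -29.9]
wrist_force: [0.5, -0.4, 0.3]
opening: 0.0384
```

```bash
python3 -c "
from h import *
go(.4806,-.2815,.0065,-30)"
```

```text
turn [-0.   0.1 -0. ] shift [ 0.0002  0.023  -0.0026] rows>= 0.5 at [ 0.4818 -0.2791  0.0295] [-90.    0.  -29.9] t 20.65
```

Call:
play_rows(
  moves=[
    [[0,0,0],[0,0.01,-0.0025],30],
    [[0,0,0],[0,0.018,-0.0025],30],
    [[0,0,0],[0,0.022,-0.0025],30],
    [[0,0,0],[0,0.022,-0.0025],30],
    [[0,0,0],[0,0.022,-0.0025],30],
  ],
)

```text
time: 21.15
ee_pos: [0.4801, -0.2817, 0.0071]
tcp_rot: [-90.0, 0.0, -30.0]
wrist_force: [-0.1, -0.2, -1.4]
opening: 0.0382
```

```bash
python3 -c "
from h import *
go(.4806,-.2815,.0065,-30); print(get_obs()['wrist_force'])
c=camera('wrist');  cv2.imwrite('pics/w20.png',c['img'][:,:,::-1])
c=camera('side'); zoom(c['img'],310,310,460,450,5,'s20.png')"
```

```text
turn [-0.  0. -0.] shift [0.0003 0.0006 0.0004] rows>= 0.0 at [ 0.4801 -0.2817  0.0071] [-90.   0. -30.] t 21.15
[-0.08738988 -0.20222038 -1.3723288 ]
```

View pics/w20.png

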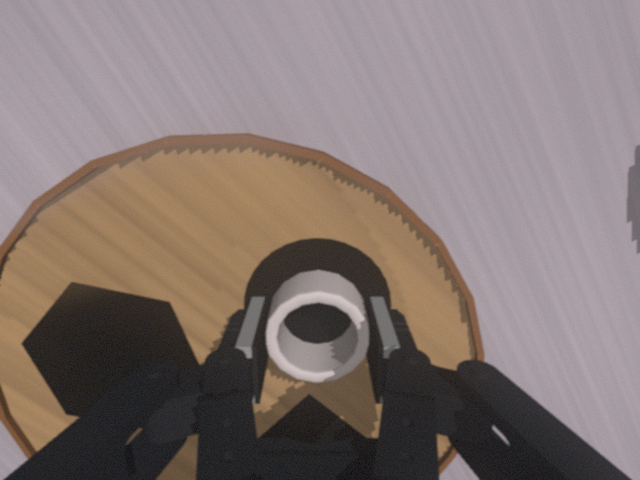

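View pics/s20.png

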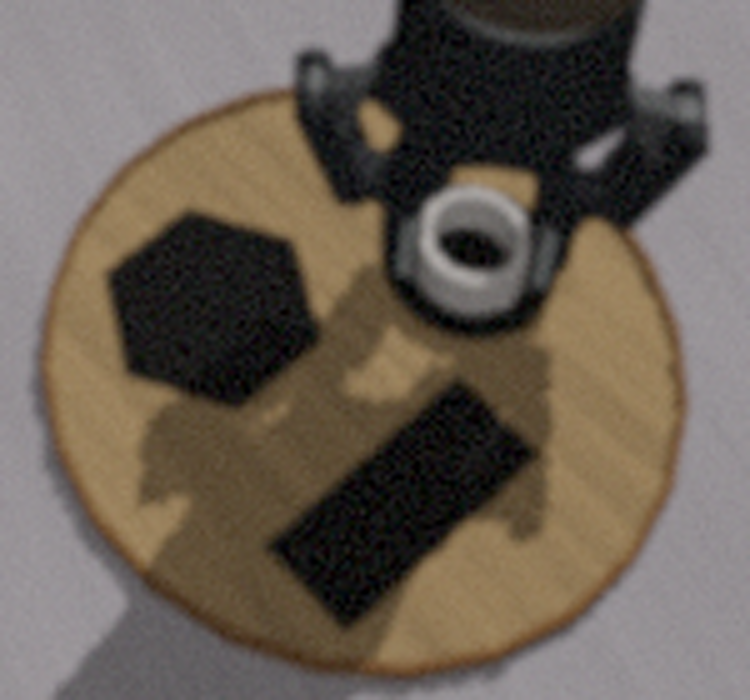

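```bash
python3 -c "
from h import *
c=camera('wrist'); w=plane(c,[(318,239),(318,271)],.004)*1000; print(w, np.hypot(*(w[0]-w[1])))"
```

```text
[[ 496.60253826 -254.5024034 ]
 [ 489.69500367 -266.52096671]] 13.862175084828031
```

Call:
play_rows(
  moves=[
    [[0,0,0],[0.0003,0,0.0012],30],
    [[0,0,0],[0.0003,0.001,0.0012],30],
    [[0,0,0],[0.0003,0.0015,0.0012],30],
    [[0,0,0],[0.0003,0.0015,0.0012],30],
    [[0,0,0],[0.0003,0.0015,0.0012],30],
  ],
)

```text
time: 21.8
ee_pos: [0.4812, -0.2808, 0.0062]
tcp_rot: [-90.0, -0.0, -29.9]
wrist_force: [-2.1, 2.2, 5.6]
opening: 0.0383
```

Call:
play_rows(
  moves=[
    [[0,0,0],[0,0,0],50],
    [[0,0,0],[0,0,0],70],
    [[0,0,0],[0,0,0],85],
    [[0,0,0],[0,0,0],85],
    [[0,0,0],[0,0,0],85],
  ],
)

```text
time: 22.3
ee_pos: [0.481, -0.2808, 0.0056]
tcp_rot: [-90.0, 0.0, -29.9]
wrist_force: [-0.1, -0.0, -0.5]
opening: 0.0724
```

Call:
play_rows(
  moves=[
    [[0,0,0],[0,-0.01,0],100],
    [[0,0,0],[0,-0.05,0],100],
    [[0,0,0],[0,-0.1,0],100],
    [[0,0,0],[0,-0.15,0],100],
    [[0,0,0],[0,-0.17,0],100],
  ],
)

```text
time: 22.8
ee_pos: [0.4821, -0.2814, 0.182]
tcp_rot: [-90.0, -0.4, -29.9]
wrist_force: [0.1, 0.4, -1.3]
opening: 0.0853
```

```bash
python3 -c "
from h import *
import pickle
go(.654,.0868,.16,6.2)
c=camera('wrist'); pickle.dump(c,open('w21.pkl','wb')); cv2.imwrite('pics/w21.png',c['img'][:,:,::-1])"
```

```text
turn [  0.1 -36.1   0.4] shift [-0.035   0.0217  0.4049] rows>= 8.1 at [ 0.4821 -0.2814  0.182 ] [-90.   -0.4 -29.9] t 22.8
```

View pics/w21.png

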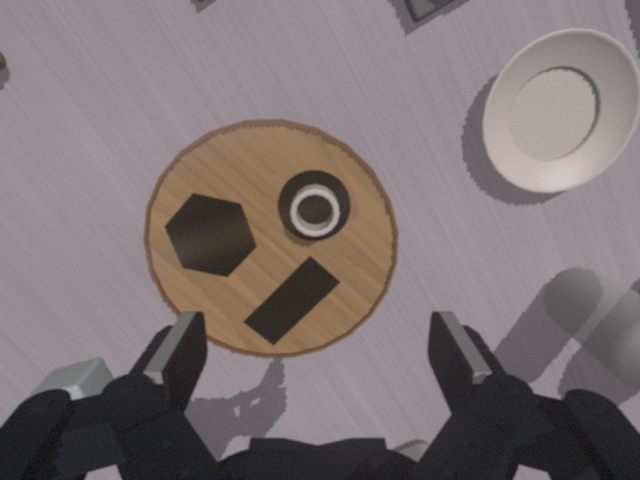

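```bash
cat >> h.py <<'E'
def padc(c,uv,box,th=70,z=.004,poly=5):
    u,v=map(int,uv); g=cv2.GaussianBlur(c["img"],(3,3),0).max(2); m=np.zeros(g.shape,np.uint8)
    m[v-box:v+box,u-box:u+box]=g[v-box:v+box,u-box:u+box]<th
    k=max(conts(m),key=cv2.contourArea); W=(plane(c,k.reshape(-1,2),z)*1000).astype(np.float32).reshape(-1,1,2); M=cv2.moments(W); r=cv2.minAreaRect(W); (x,y),R=cv2.minEnclosingCircle(W)
    print("pad cen",round(M["m10"]/M["m00"],1),round(M["m01"]/M["m00"],1),"rect",np.round(r[0],1),np.round(r[1],1),round(r[2],1),"circ",round(x,1),round(y,1),round(R,1))
E
python3 - <<'E'
from h import *
import pickle
c=pickle.load(open("w21.pkl","rb"))
for uv,b in (((314,206),45),((211,235),52),((292,300),55)): padc(c,uv,b)
ring(c,(315,212),z=.024,box=40,th=140)
E
```

```text
pad cen 481.0 -280.6 rect [ 481.2 -280.5] [59.5 57.8] 78.4 circ 480.7 -280.7 30.2
pad cen 391.8 -258.9 rect [ 389.7 -259.1] [77.  67.6] 76.4 circ 389.8 -259.0 38.6
pad cen 416.8 -348.6 rect [ 416.8 -348.7] [89.8 36. ] 16.8 circ 416.8 -348.6 47.6
 th 140 px [313.4 212.2] fit [ 482.1 -280.2] R 19.5 rect [ 482.  -280.5] [38.6 38. ] 14.8
```

Call:
play_rows(
  moves=[
    [[0,-4,0],[-0.004,0,0.046],100],
    [[0,-9,0],[-0.008,0,0.093],100],
    [[0,-13,0],[-0.012,0,0.14],100],
    [[0,-18,0],[-0.016,0,0.187],100],
    [[0,-22,0],[-0.02,0,0.234],100],
  ],
)

```text
time: 23.35
ee_pos: [0.5809, -0.0663, 0.1763]
tcp_rot: [-90.0, -0.0, -7.8]
wrist_force: [0.7, 0.0, -0.1]
opening: 0.0854
```

```bash
python3 -c "
from h import *
go(.654,.0868,.16,6.2)"
```

```text
turn [  0. -14.   0.] shift [0.0517 0.0163 0.1616] rows>= 3.4 at [ 0.5809 -0.0663  0.1763] [-90.   -0.   -7.8] t 23.35
```

Call:
play_rows(
  moves=[
    [[0,-4,0],[0.014,0.004,0.044],100],
    [[0,-8,0],[0.028,0.008,0.088],100],
    [[0,-12,0],[0.042,0.016,0.132],100],
    [[0,-14,0],[0.051,0.016,0.16],100],
    [[0,-14,0],[0.051,0.016,0.16],100],
  ],
)

```text
time: 23.85
ee_pos: [0.6537, 0.087, 0.1587]
tcp_rot: [-90.0, 0.1, 6.3]
wrist_force: [0.5, -0.6, 0.2]
opening: 0.0856
```

```bash
python3 - <<'E'
from h import *
import pickle
c=camera('wrist'); pickle.dump(c,open('w22.pkl','wb')); cv2.imwrite('pics/w22.png',c['img'][:,:,::-1])
W=ring(c,(322,210),box=60,th=145,lab="hex")
a=cv2.approxPolyDP(W.astype(np.float32).reshape(-1,1,2),4,True).reshape(-1,2); print(a.mean(0))
for i in range(len(a)):
    v=a[(i+1)%len(a)]-a[i]; print(round(float(np.hypot(*v)),1), round(float((np.degrees(np.arctan2(v[1],v[0]))+90)%60),1))
go(.654,.0868,.036,6.2)
E
```

```text
hex th 145 px [315.  222.6] fit [654.6  87. ] R 27.0 rect [654.6  87. ] [49. 56.] 6.9
[654.9508    87.006226]
27.5 7.7
27.8 7.3
28.0 7.8
29.4 5.8
26.6 5.4
28.0 6.5
turn [ 0.   0.  -0.1] shift [0.001  0.1231 0.0015] rows>= 2.5 at [0.6533 0.0852 0.1591] [-90.    0.1   6.2] t 23.9
```

View pics/w22.png

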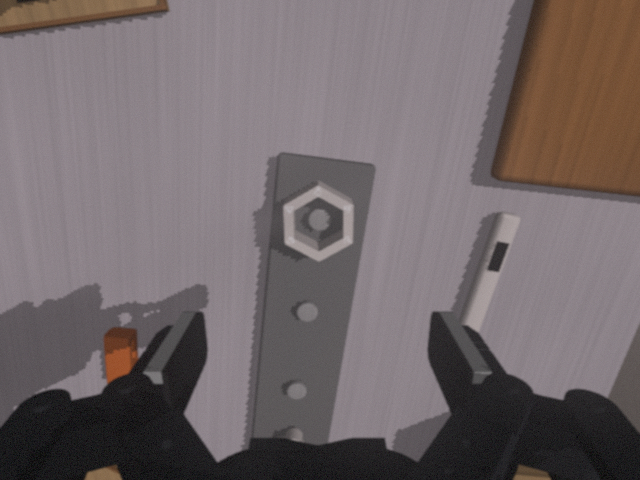

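Call:
play_rows(
  moves=[
    [[0,-0.5,0],[0.001,0.02,0.001],100],
    [[0,-0.5,0],[0.001,0.06,0.001],100],
    [[0,-0.5,0],[0.001,0.1,0.001],100],
    [[0,-0.5,0],[0.001,0.123,0.001],85],
    [[0,-0.5,0],[0.001,0.123,0.001],85],
  ],
)

```text
time: 24.4
ee_pos: [0.6515, 0.083, 0.0331]
tcp_rot: [-90.0, 0.4, 6.5]
wrist_force: [-0.7, 0.2, -0.4]
opening: 0.0727
```

Call:
play_rows(
  moves=[
    [[0,0,0],[0,0,0],85],
    [[0,0,0],[0,0.005,0],85],
    [[0,0,0],[0,0.01,0],85],
    [[0,0,0],[0,0.01,0],85],
    [[0,0,0],[0,0.01,0],85],
  ],
)

```text
time: 24.9
ee_pos: [0.6541, 0.0845, 0.027]
tcp_rot: [-90.0, -0.0, 6.6]
wrist_force: [0.8, -0.8, -1.5]
opening: 0.0728
```

```bash
python3 - <<'E'
from h import *
import pickle
c=camera('wrist'); cv2.imwrite('pics/w23.png',c['img'][:,:,::-1])
go(.6543,.0868,.014,6.7)
E
```

```text
turn [ 0.  -0.1  0. ] shift [0.0004 0.0131 0.0023] rows>= 0.3 at [0.6542 0.0845 0.0271] [-90.   -0.    6.6] t 24.95
```

View pics/w23.png

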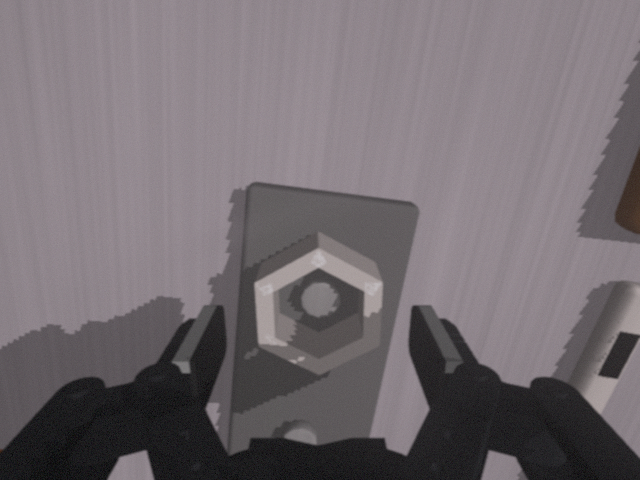

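Call:
play_rows(
  moves=[
    [[0,0,0],[0,0.005,0.0023],85],
    [[0,0,0],[0,0.011,0.0023],85],
    [[0,0,0],[0,0.0125,0.0023],85],
    [[0,0,0],[0,0.0125,0.0023],70],
    [[0,0,0],[0,0.0125,0.0023],40],
  ],
)

```text
time: 25.45
ee_pos: [0.6538, 0.0867, 0.0144]
tcp_rot: [-90.0, -0.0, 6.6]
wrist_force: [-0.0, 0.0, 1.3]
opening: 0.0496
```

Call:
play_rows(
  moves=[
    [[0,0,0],[0,0,0],40],
    [[0,0,0],[0,0,0],40],
    [[0,0,0],[0,0,0],40],
    [[0,0,0],[0,0,0],40],
    [[0,0,0],[0,0,0],40],
  ],
)

```text
time: 25.95
ee_pos: [0.6538, 0.0867, 0.0142]
tcp_rot: [-90.0, -0.0, 6.6]
wrist_force: [0.5, 0.4, -1.2]
opening: 0.0493
```

```bash
python3 - <<'E'
from h import *
import pickle
c=camera('wrist'); cv2.imwrite('pics/w24.png',c['img'][:,:,::-1])
go(.6543,.0868,.014,6.7)
E
```

```text
turn [ 0.  -0.1  0. ] shift [0.0005 0.0002 0.    ] rows>= 0.0 at [0.6538 0.0867 0.0142] [-90.   -0.    6.6] t 26.0
```

View pics/w24.png

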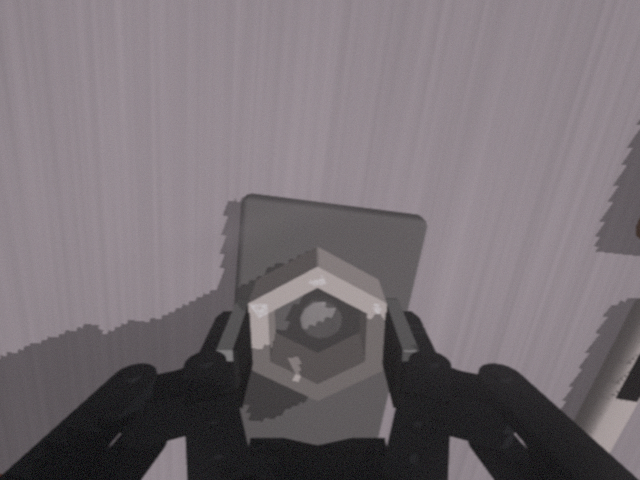

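Call:
play_rows(
  moves=[
    [[0,0,0],[0,-0.004,0],40],
    [[0,0,0],[0,-0.015,0],40],
    [[0,0,0],[0,-0.05,0],40],
    [[0,0,0],[0,-0.09,0],40],
    [[0,0,0],[0,-0.12,0],40],
  ],
)

```text
time: 26.5
ee_pos: [0.6541, 0.0868, 0.1378]
tcp_rot: [-90.0, -0.1, 6.6]
wrist_force: [0.5, 0.7, 0.8]
opening: 0.0494
```

```bash
python3 -c "
from h import *
go(.3894,-.2593,.13,-13.3); print(get_obs()['opening'])
"
```

```text
turn [-0.  19.9  0.1] shift [-0.3025  0.0071 -0.3136] rows>= 8.7 at [0.6541 0.0868 0.1378] [-90.   -0.1   6.6] t 26.5
0.04938431453161208
```

Call:
play_rows(
  moves=[
    [[0,2,0],[-0.018,0,-0.019],40],
    [[0,4,0],[-0.05,0,-0.052],40],
    [[0,6,0],[-0.083,0,-0.086],40],
    [[0,8,0],[-0.117,0,-0.121],40],
    [[0,10,0],[-0.15,0,-0.155],40],
  ],
)

```text
time: 27.0
ee_pos: [0.5212, -0.0855, 0.1353]
tcp_rot: [-90.0, -0.1, -3.5]
wrist_force: [0.7, -1.3, -0.1]
opening: 0.0493
```

```bash
python3 -c "
from h import *
go(.3894,-.2593,.13,-13.3); print(get_obs()['opening'])
"
```

```text
turn [0.  9.8 0.1] shift [-0.1209  0.0052 -0.1815] rows>= 4.4 at [ 0.5212 -0.0855  0.1353] [-90.   -0.1  -3.5] t 27.0
0.049267289669240905
```

Call:
play_rows(
  moves=[
    [[0,2,0],[-0.027,0,-0.04],40],
    [[0,4,0],[-0.053,0,-0.08],40],
    [[0,7,0],[-0.08,0,-0.12],40],
    [[0,9,0],[-0.1,0,-0.15],40],
    [[0,9.8,0],[-0.115,0,-0.173],40],
  ],
)

```text
time: 27.5
ee_pos: [0.3959, -0.2518, 0.1355]
tcp_rot: [-90.0, -0.1, -13.4]
wrist_force: [0.5, 0.9, -0.6]
opening: 0.0494
```

```bash
python3 -c "
from h import *
go(.3894,-.2593,.08,-13.3); print(get_obs()['opening'])
"
```

```text
turn [ 0.  -0.1  0.1] shift [-0.0046  0.0555 -0.0088] rows>= 1.1 at [ 0.3959 -0.2518  0.1355] [-90.   -0.1 -13.4] t 27.5
0.049390077643300834
```

Call:
play_rows(
  moves=[
    [[0,0,0],[-0.004,0.01,-0.008],40],
    [[0,0,0],[-0.004,0.04,-0.008],40],
    [[0,0,0],[-0.004,0.065,-0.008],40],
    [[0,0,0],[-0.004,0.065,-0.008],40],
    [[0,0,0],[-0.004,0.065,-0.008],40],
  ],
)

```text
time: 28.0
ee_pos: [0.3917, -0.2565, 0.0697]
tcp_rot: [-90.0, 0.0, -13.2]
wrist_force: [-0.4, -0.9, -0.2]
opening: 0.0493
```

```bash
python3 - <<'E'
from h import *
import pickle
c=camera('wrist'); cv2.imwrite('pics/w25.png',c['img'][:,:,::-1]); pickle.dump(c,open('w25.pkl','wb'))
go(.3894,-.2593,.0065,-13.3)
E
```

```text
turn [0.  0.1 0.1] shift [-0.0022  0.0639 -0.003 ] rows>= 1.3 at [ 0.3922 -0.2569  0.0704] [-90.   -0.1 -13.2] t 28.05
```

View pics/w25.png

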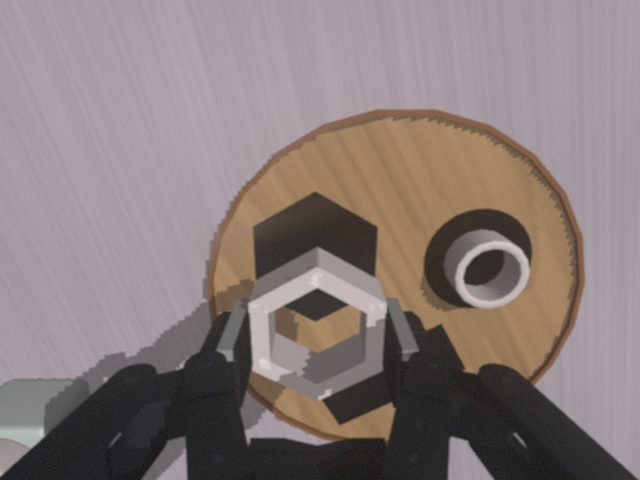

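Call:
play_rows(
  moves=[
    [[0,0,0],[-0.002,0.015,-0.003],40],
    [[0,0,0],[-0.002,0.035,-0.003],40],
    [[0,0,0],[-0.002,0.052,-0.003],40],
    [[0,0,0],[-0.002,0.052,-0.003],40],
    [[0,0,0],[-0.002,0.052,-0.003],40],
  ],
)

```text
time: 28.55
ee_pos: [0.3889, -0.2595, 0.0175]
tcp_rot: [-90.0, -0.0, -13.2]
wrist_force: [0.7, 0.1, 0.3]
opening: 0.0494
```

```bash
python3 - <<'E'
from h import *
import pickle
c=camera('wrist'); cv2.imwrite('pics/w26.png',c['img'][:,:,::-1]); pickle.dump(c,open('w26.pkl','wb'))
go(.3894,-.2593,.0065,-13.3)
E
```

```text
turn [0.  0.1 0.1] shift [-0.      0.0116  0.0005] rows>= 0.2 at [ 0.3893 -0.2598  0.0181] [-90.   -0.1 -13.2] t 28.6
```

View pics/w26.png

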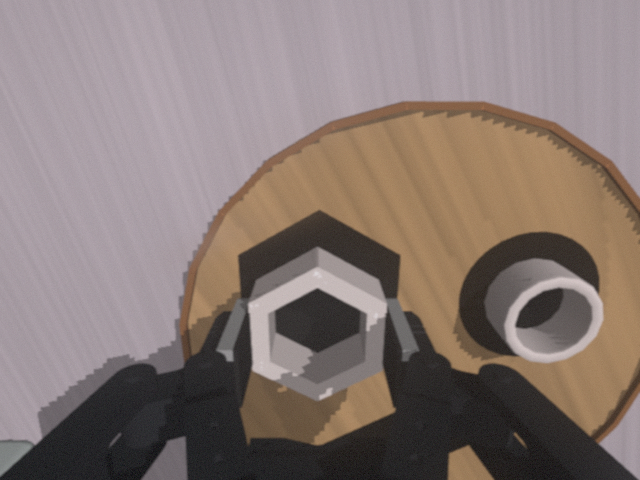

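Call:
play_rows(
  moves=[
    [[0,0,0],[0.0005,0.005,0.001],40],
    [[0,0,0],[0.0005,0.01,0.001],40],
    [[0,0,0],[0.0005,0.011,0.001],40],
    [[0,0,0],[0.0005,0.011,0.001],40],
    [[0,0,0],[0.0005,0.011,0.001],40],
  ],
)

```text
time: 29.1
ee_pos: [0.3896, -0.2586, 0.0062]
tcp_rot: [-90.0, 0.0, -13.2]
wrist_force: [-0.1, 0.3, -1.0]
opening: 0.0495
```

```bash
python3 - <<'E'
from h import *
import pickle
c=camera('wrist'); zoom(c['img'],200,190,440,370,3,'w27.png'); pickle.dump(c,open('w27.pkl','wb'))
go(.3894,-.2593,.0062,-13.3); print(get_obs()["wrist_force"])
E
```

```text
turn [0.  0.1 0. ] shift [-0.      0.     -0.0007] rows>= 0.0 at [ 0.3896 -0.2586  0.0062] [-90.   -0.  -13.2] t 29.15
[-8.83204790e-02 -4.67693974e-01  7.51216303e-05]
```

View pics/w27.png

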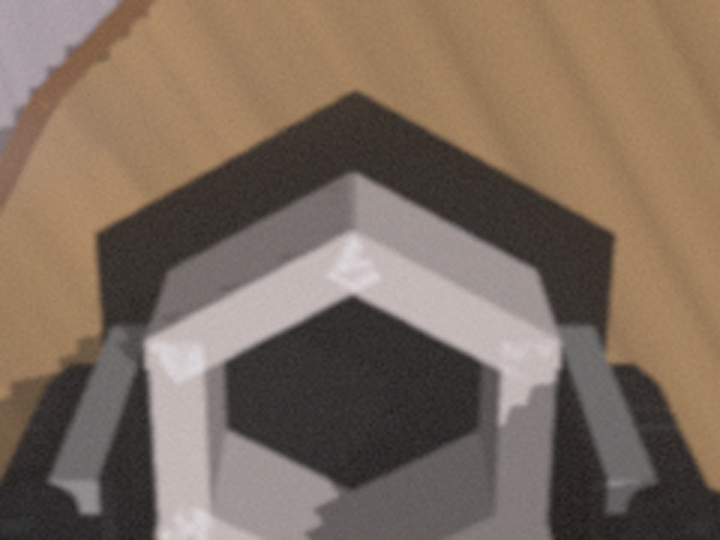

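Call:
play_rows(
  moves=[
    [[0,0,0],[0,0.0007,0],40],
    [[0,0,0],[0,0.0007,0],40],
    [[0,0,0],[0,0.0007,0],65],
    [[0,0,0],[0,0.0007,0],78],
    [[0,0,0],[0,0.0007,0],78],
  ],
)

```text
time: 29.65
ee_pos: [0.3895, -0.2586, 0.0054]
tcp_rot: [-90.0, 0.0, -13.2]
wrist_force: [0.5, -0.2, -0.1]
opening: 0.0666
```

Call:
play_rows(
  moves=[
    [[0,0,0],[0,0,0],78],
    [[0,0,0],[0,-0.02,0],78],
    [[0,0,0],[0,-0.06,0],78],
    [[0,0,0],[0,-0.11,0],78],
    [[0,0,0],[0,-0.15,0],78],
  ],
)

```text
time: 30.15
ee_pos: [0.3896, -0.2586, 0.1579]
tcp_rot: [-90.0, -0.1, -13.2]
wrist_force: [1.1, -0.6, 0.5]
opening: 0.067
```

```bash
python3 - <<'E'
from h import *
import pickle
c=camera('wrist'); cv2.imwrite('pics/w28.png',c['img'][:,:,::-1]); pickle.dump(c,open('w28.pkl','wb'))
go(.494,-.073,.16,1.5); print(get_obs()["wrist_force"])
E
```

```text
turn [  0.2 -14.7   0.5] shift [0.0572 0.0041 0.2053] rows>= 4.3 at [ 0.3913 -0.2597  0.1643] [-90.2  -0.5 -13.2] t 30.2
[-1.17957824  1.16255686  5.28716923]
```

View pics/w28.png

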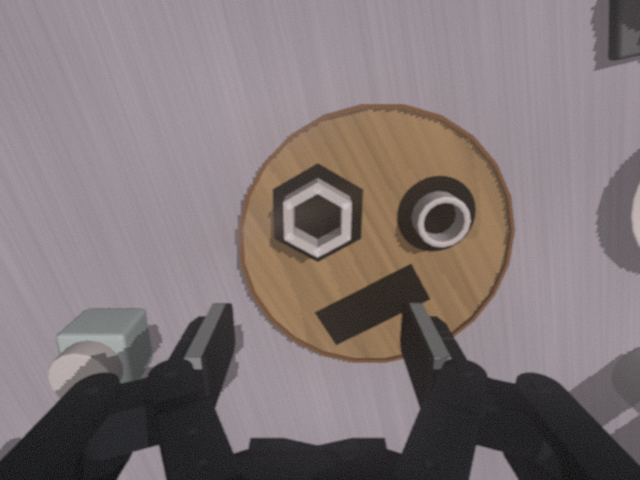

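Hex ring (317,218) is centred and aligned on its pad. Next the clip.

Call:
play_rows(
  moves=[
    [[0,-3,0],[0.011,0,0.04],78],
    [[0,-6,0],[0.023,0,0.082],78],
    [[0,-10,0],[0.035,0,0.125],78],
    [[0,-13,0],[0.047,0,0.168],60],
    [[0,-14.7,0],[0.056,0,0.2],60],
  ],
)

```text
time: 30.7
ee_pos: [0.4908, -0.0746, 0.1554]
tcp_rot: [-90.0, -0.0, 1.6]
wrist_force: [1.1, -0.7, 0.3]
opening: 0.0515
```

Call:
play_rows(
  moves=[
    [[0,0,0],[0,0,0],60],
    [[0,0,0],[0,0,0],60],
    [[0,0,0],[0,0,0],60],
    [[0,0,0],[0,0,0],60],
    [[0,0,0],[0,0,0],60],
  ],
)

```text
time: 31.2
ee_pos: [0.4897, -0.0776, 0.1556]
tcp_rot: [-90.0, -0.0, 1.4]
wrist_force: [-0.3, -0.3, 0.7]
opening: 0.0512
```

```bash
python3 - <<'E'
from h import *
import pickle
c=camera('wrist'); cv2.imwrite('pics/w29.png',c['img'][:,:,::-1]); pickle.dump(c,open('w29.pkl','wb'))
g=cv2.GaussianBlur(c["img"],(3,3),0); hsv=cv2.cvtColor(g,cv2.COLOR_RGB2HSV)
m=((hsv[...,1]>120)&((hsv[...,0]<12)|(hsv[...,0]>174))&(hsv[...,2]>70)).astype(np.uint8)
m[320:]=0
k=max(conts(m),key=cv2.contourArea).reshape(-1,2)
for z in (.018,.009): W=(plane(c,k,z)*1000).astype(np.float32); r=cv2.minAreaRect(W); print(z,np.round(r[0],1),np.round(r[1],1),r[2],k.mean(0))
go(.494,-.073,.16,1.5)
zoom(c['img'],240,140,400,300,4,'w29z.png')
E
```

```text
0.018 [496.  -68.8] [20.3 67.5] 1.1410349607467651 [325.1981982  206.60810811]
0.009 [496.3 -71.2] [21.  69.6] 1.1410332918167114 [325.1981982  206.60810811]
turn [ 0.  -0.1  0. ] shift [ 0.0044 -0.0044  0.0044] rows>= 0.2 at [ 0.4897 -0.0775  0.1556] [-90.   -0.    1.4] t 31.25
```

View pics/w29.png

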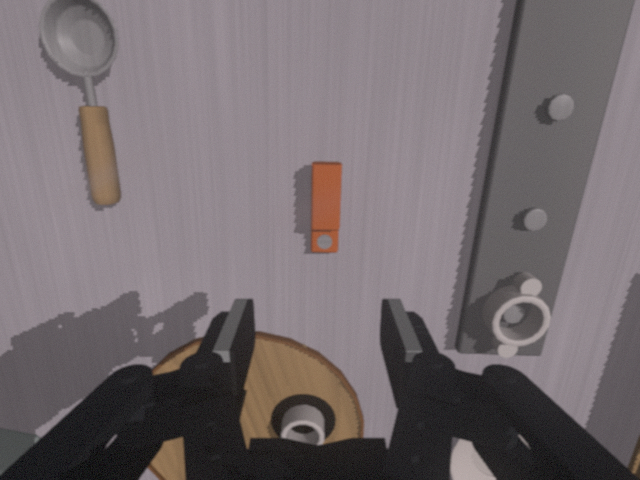

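View pics/w29z.png

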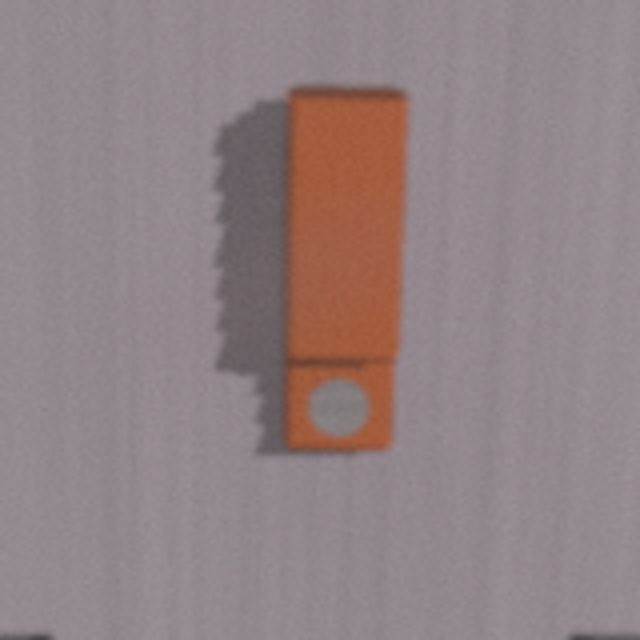

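```bash
python3 - <<'E'
from h import *
import pickle
c=pickle.load(open("w29.pkl","rb"))
for z,pts in ((.018,[(290,97),(408,97),(288,358),(400,358)]),(.009,[(286,450),(392,450)]),(0.0,[(286,450),(392,450),(290,88),(406,88)])):
    print(z,(plane(c,np.array(pts)/4+[240,140],z)*1000).round(1).tolist())
E
```

```text
0.018 [[485.6, -36.3], [506.7, -35.8], [486.2, -85.4], [507.4, -84.8]]
0.009 [[486.1, -107.5], [507.2, -107.0]]
0.0 [[486.1, -111.0], [507.8, -110.5], [485.4, -37.2], [507.5, -36.7]]
```

```bash
python3 -c "
from h import *
go(.4957,-.0724,.04,1)"
```

```text
turn [0.  0.4 0. ] shift [0.0061 0.1156 0.005 ] rows>= 2.3 at [ 0.4897 -0.0775  0.1556] [-90.   -0.    1.4] t 31.25
```

Call:
play_rows(
  moves=[
    [[0,0.4,0],[0.006,0.03,0.005],60],
    [[0,0.4,0],[0.006,0.07,0.005],60],
    [[0,0.4,0],[0.006,0.105,0.005],60],
    [[0,0.4,0],[0.006,0.115,0.005],60],
    [[0,0.4,0],[0.006,0.115,0.005],60],
  ],
)

```text
time: 31.75
ee_pos: [0.4948, -0.0718, 0.0396]
tcp_rot: [-90.0, 0.1, 1.0]
wrist_force: [-0.9, -0.9, -0.1]
opening: 0.0513
```

Call:
play_rows(
  moves=[
    [[0,0,0],[0,0,0],60],
    [[0,0,0],[0,0,0],60],
    [[0,0,0],[0,0.008,0],60],
    [[0,0,0],[0,0.008,0],60],
    [[0,0,0],[0,0.008,0],60],
  ],
)

```text
time: 32.25
ee_pos: [0.4957, -0.0716, 0.0325]
tcp_rot: [-90.0, 0.0, 1.1]
wrist_force: [-0.1, -0.4, 0.0]
opening: 0.0511
```

```bash
python3 -c "
from h import *
c=camera('wrist'); cv2.imwrite('pics/w30.png',c['img'][:,:,::-1])
print(plane(c,[(290,230),(349,230)],.018))
go(.4957,-.0724,.0055,1)"
```

```text
[[ 0.48387743 -0.04005051]
 [ 0.50893552 -0.03957597]]
turn [0.  0.1 0. ] shift [-0.0001  0.0271 -0.0008] rows>= 0.5 at [ 0.4958 -0.0716  0.0326] [-90.   -0.    1.1] t 32.3
```

View pics/w30.png

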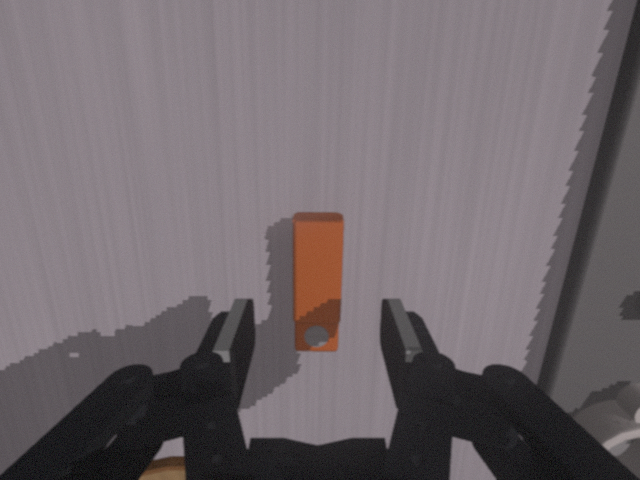

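Call:
play_rows(
  moves=[
    [[0,0,0],[0,0.01,-0.0008],60],
    [[0,0,0],[0,0.022,-0.0008],60],
    [[0,0,0],[0,0.026,-0.0008],60],
    [[0,0,0],[0,0.026,-0.0008],60],
    [[0,0,0],[0,0.026,-0.0008],60],
  ],
)

```text
time: 32.8
ee_pos: [0.4957, -0.0724, 0.0063]
tcp_rot: [-90.0, 0.0, 1.1]
wrist_force: [-0.3, 0.1, 0.4]
opening: 0.0513
```

Call:
play_rows(
  moves=[
    [[0,0,0],[0,0,0],30],
    [[0,0,0],[0,0,0],15],
    [[0,0,0],[0,0,0],10],
    [[0,0,0],[0,0,0],10],
    [[0,0,0],[0,0,0],10],
  ],
)

```text
time: 33.3
ee_pos: [0.4962, -0.0725, 0.007]
tcp_rot: [-90.0, -0.1, 1.1]
wrist_force: [0.3, 0.4, 3.7]
opening: 0.0213
```

```bash
python3 -c "
from h import *
c=camera('wrist'); cv2.imwrite('pics/w31.png',c['img'][:,:,::-1])
go(.4957,-.0724,.0055,1); o=get_obs(); print(o['opening'],o['wrist_force'])"
```

```text
turn [0.  0.1 0.1] shift [-0.0005  0.0015  0.0001] rows>= 0.0 at [ 0.4962 -0.0725  0.007 ] [-90.   -0.1   1.1] t 33.35
0.021323449458829014 [-0.24899001 -0.95114343  5.45986589]
```

View pics/w31.png

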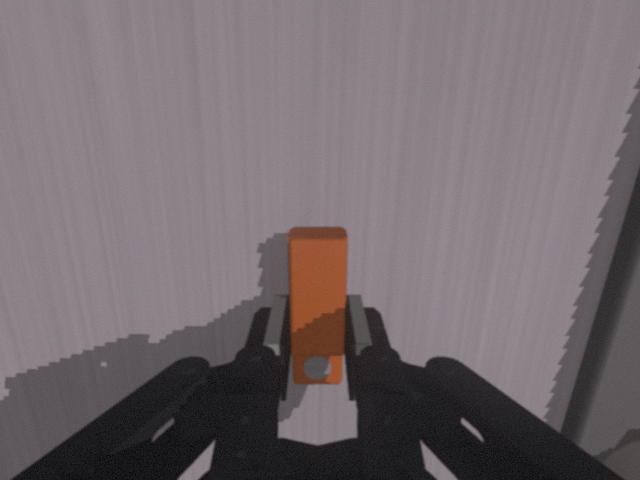

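Call:
play_rows(
  moves=[
    [[0,0,0],[0,-0.004,0],10],
    [[0,0,0],[0,-0.02,0],10],
    [[0,0,0],[0,-0.05,0],10],
    [[0,0,0],[0,-0.08,0],10],
    [[0,0,0],[0,-0.1,0],10],
  ],
)

```text
time: 33.85
ee_pos: [0.496, -0.0725, 0.1084]
tcp_rot: [-90.0, -0.1, 1.1]
wrist_force: [0.2, 0.4, -0.3]
opening: 0.021
```

```bash
python3 -c "
from h import *
c=camera('wrist'); cv2.imwrite('pics/w32.png',c['img'][:,:,::-1])
go(.4163,-.3489,.1,-73.3); o=get_obs(); print(o['opening'],o['wrist_force'])"
```

```text
turn [-0.1 74.4  0.3] shift [-0.0859  0.0111 -0.2747] rows>= 8.7 at [ 0.4971 -0.0726  0.1113] [-90.   -0.3   1.1] t 33.9
0.02091580073889338 [-0.78510072 -0.32401919  2.50127614]
```

View pics/w32.png

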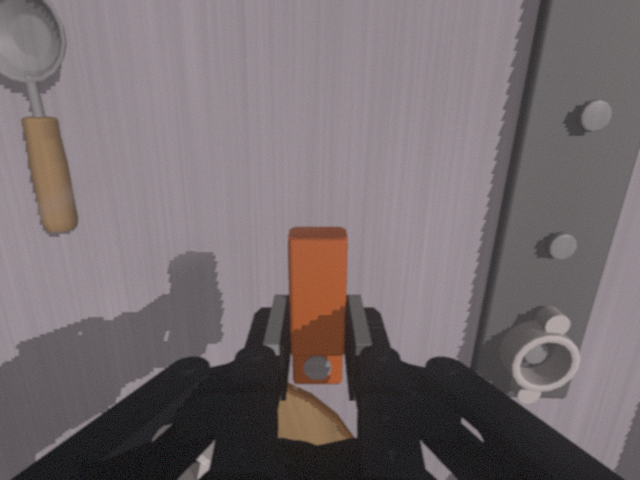

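Call:
play_rows(
  moves=[
    [[0,4,0],[-0.005,0,-0.015],10],
    [[0,12,0],[-0.014,0,-0.044],10],
    [[0,20,0],[-0.023,0,-0.074],10],
    [[0,28,0],[-0.032,0,-0.103],10],
    [[0,36,0],[-0.041,0,-0.133],10],
  ],
)

```text
time: 34.4
ee_pos: [0.4565, -0.207, 0.106]
tcp_rot: [-90.0, 0.0, -35.3]
wrist_force: [0.7, 0.7, 0.1]
opening: 0.0212
```

```bash
python3 -c "
from h import *
go(.4163,-.3489,.1,-73.3); o=get_obs(); print(o['opening'],o['wrist_force'])"
```

```text
turn [ 0. 38. -0.] shift [ 0.0491  0.006  -0.1391] rows>= 4.4 at [ 0.4565 -0.207   0.106 ] [-90.    0.  -35.3] t 34.4
0.02115651539564317 [0.67283272 0.66611223 0.1335222 ]
```

Call:
play_rows(
  moves=[
    [[0,8,0],[0.01,0,-0.029],10],
    [[0,16,0],[0.02,0,-0.058],10],
    [[0,24,0],[0.03,0,-0.087],10],
    [[0,32,0],[0.04,0,-0.115],10],
    [[0,37,0],[0.048,0.005,-0.136],10],
  ],
)

```text
time: 34.9
ee_pos: [0.418, -0.3467, 0.1014]
tcp_rot: [-90.0, -0.0, -72.3]
wrist_force: [0.3, -0.1, -0.3]
opening: 0.0209
```

Call:
play_rows(
  moves=[
    [[0,0,0],[0,0,0],10],
    [[0,0,0],[0,0.01,0],10],
    [[0,0,0],[0,0.03,0],10],
    [[0,0,0],[0,0.03,0],10],
    [[0,0,0],[0,0.03,0],10],
  ],
)

```text
time: 35.4
ee_pos: [0.4187, -0.3441, 0.0712]
tcp_rot: [-90.0, 0.1, -71.8]
wrist_force: [0.0, -0.1, -0.8]
opening: 0.021
```

```bash
python3 -c "
from h import *
import pickle
c=camera('wrist'); cv2.imwrite('pics/w33.png',c['img'][:,:,::-1]); pickle.dump(c,open('w33.pkl','wb'))
go(.4163,-.3489,.0115,-73.3)"
```

```text
turn [-0.   1.4  0. ] shift [ 0.0033  0.0604 -0.004 ] rows>= 1.2 at [ 0.419  -0.3445  0.0719] [-90.   -0.  -71.9] t 35.45
```

View pics/w33.png

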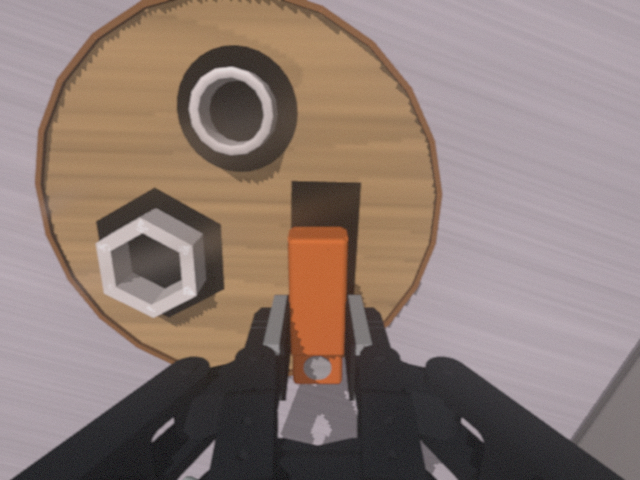

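Call:
play_rows(
  moves=[
    [[0,1.4,0],[0.0033,0,-0.004],10],
    [[0,1.4,0],[0.0033,0.02,-0.004],10],
    [[0,1.4,0],[0.0033,0.045,-0.004],10],
    [[0,1.4,0],[0.0033,0.052,-0.004],10],
    [[0,1.4,0],[0.0033,0.052,-0.004],10],
  ],
)

```text
time: 35.95
ee_pos: [0.4155, -0.3493, 0.0191]
tcp_rot: [-90.0, 0.1, -73.4]
wrist_force: [0.5, -0.6, -0.4]
opening: 0.021
```

Call:
play_rows(
  moves=[
    [[0,0,0],[0,0,0],10],
    [[0,0,0],[0,0,0],10],
    [[0,0,0],[0,0.002,0],10],
    [[0,0,0],[0,0.002,0],10],
    [[0,0,0],[0,0.002,0],10],
  ],
)

```text
time: 36.45
ee_pos: [0.416, -0.3496, 0.0177]
tcp_rot: [-90.0, -0.0, -73.3]
wrist_force: [-0.7, -0.1, -0.1]
opening: 0.0211
```

```bash
python3 -c "
from h import *
import pickle
c=camera('wrist'); cv2.imwrite('pics/w34.png',c['img'][:,:,::-1]); pickle.dump(c,open('w34.pkl','wb'))
go(.4163,-.3489,.0112,-73.3)
c=camera('side'); zoom(c['img'],310,310,460,450,5,'s34.png')"
```

```text
turn [-0. -0.  0.] shift [-0.0005  0.0064  0.0005] rows>= 0.1 at [ 0.416  -0.3495  0.0176] [-90.   -0.  -73.3] t 36.5
```

View pics/w34.png

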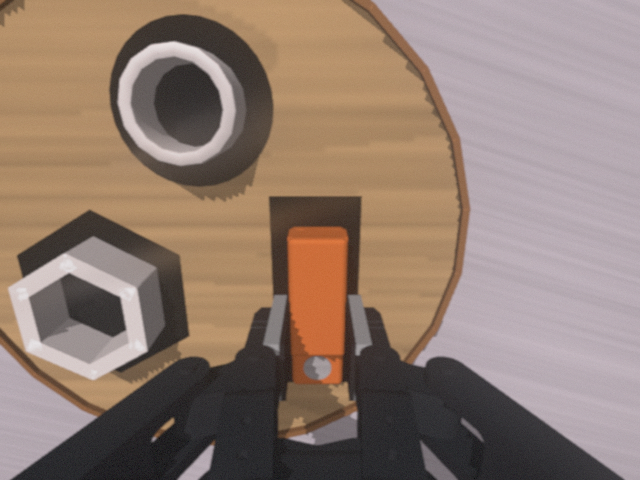

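View pics/s34.png

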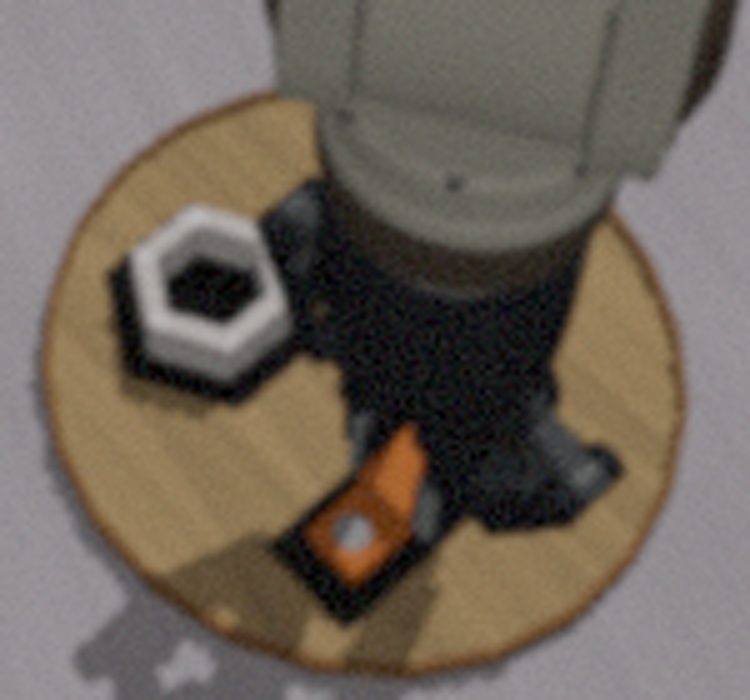

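Call:
play_rows(
  moves=[
    [[0,0,0],[-0.001,0.003,0.0003],10],
    [[0,0,0],[-0.001,0.005,0.0003],10],
    [[0,0,0],[-0.001,0.0065,0.0003],10],
    [[0,0,0],[-0.001,0.0065,0.0003],10],
    [[0,0,0],[-0.001,0.0065,0.0003],10],
  ],
)

```text
time: 37.05
ee_pos: [0.4159, -0.3484, 0.011]
tcp_rot: [-90.0, 0.0, -73.3]
wrist_force: [-0.7, 0.1, 1.7]
opening: 0.0208
```

```bash
python3 -c "
from h import *
import pickle
c=camera('wrist'); zoom(c['img'],220,170,420,320,4,'w35.png'); pickle.dump(c,open('w35.pkl','wb'))
go(.4163,-.3489,.0112,-73.3);print(get_obs()['wrist_force'])"
```

```text
turn [ 0. -0. -0.] shift [ 0.0006 -0.0002  0.0002] rows>= 0.0 at [ 0.4159 -0.3484  0.011 ] [-90.    0.  -73.3] t 37.1
[-1.13108165  0.94223915  1.27834673]
```

View pics/w35.png

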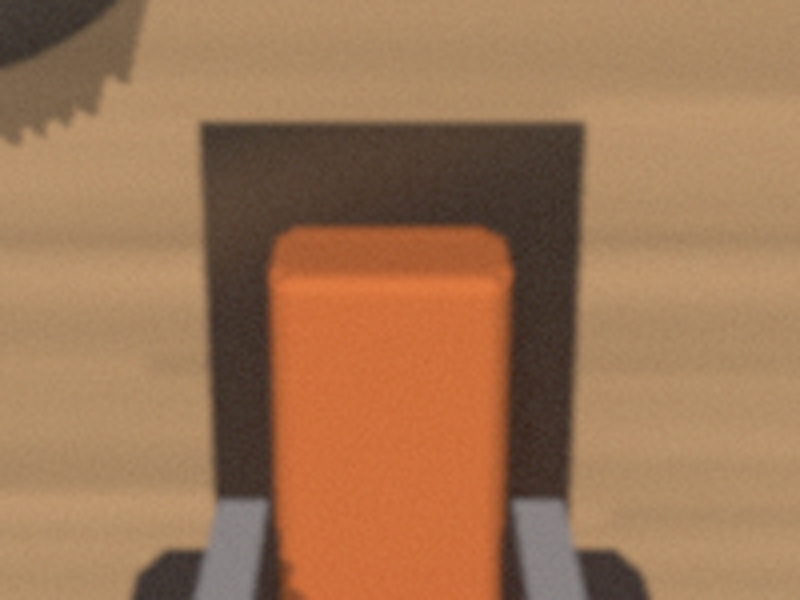

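Call:
play_rows(
  moves=[
    [[0,0,0],[0,0,0],20],
    [[0,0,0],[0,0,0],35],
    [[0,0,0],[0,0,0],55],
    [[0,0,0],[0,0,0],55],
    [[0,0,0],[0,0,0],55],
  ],
)

```text
time: 37.6
ee_pos: [0.4159, -0.3485, 0.0109]
tcp_rot: [-90.0, -0.0, -73.3]
wrist_force: [-0.9, 0.6, -0.4]
opening: 0.047
```

Call:
play_rows(
  moves=[
    [[0,0,0],[0,-0.01,0],55],
    [[0,0,0],[0,-0.04,0],55],
    [[0,0,0],[0,-0.08,0],55],
    [[0,0,0],[0,-0.13,0],55],
    [[0,0,0],[0,-0.17,0],55],
  ],
)

```text
time: 38.1
ee_pos: [0.4159, -0.3485, 0.1846]
tcp_rot: [-89.9, -0.1, -73.3]
wrist_force: [-0.0, -1.3, -0.0]
opening: 0.0471
```

Call:
play_rows(
  moves=[
    [[0,0,0],[0,-0.02,0.03],55],
    [[0,0,0],[0,-0.03,0.06],55],
    [[0,0,0],[0,-0.03,0.06],55],
    [[0,0,0],[0,-0.03,0.06],55],
    [[0,0,0],[0,-0.03,0.06],55],
  ],
)

```text
time: 38.6
ee_pos: [0.4728, -0.3313, 0.2108]
tcp_rot: [-90.0, 0.0, -73.4]
wrist_force: [-0.5, -0.0, -0.0]
opening: 0.0469
```

```bash
python3 -c "
from h import *
import pickle
print(get_obs()['ee_pos'])
for n in ('wrist','top','side'):
    c=camera(n); cv2.imwrite(f'pics/f_{n}.png',c['img'][:,:,::-1]); pickle.dump(c,open(f'f_{n}.pkl','wb'))"
```

```text
[ 0.47277931 -0.33127472  0.21082084]
```

View pics/f_wrist.png

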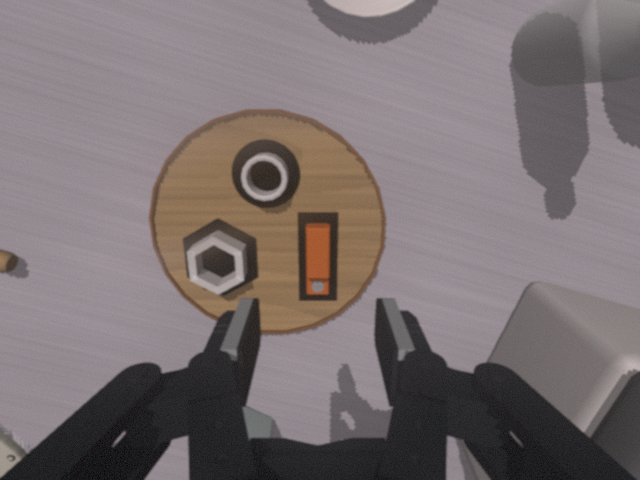

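View pics/f_top.png

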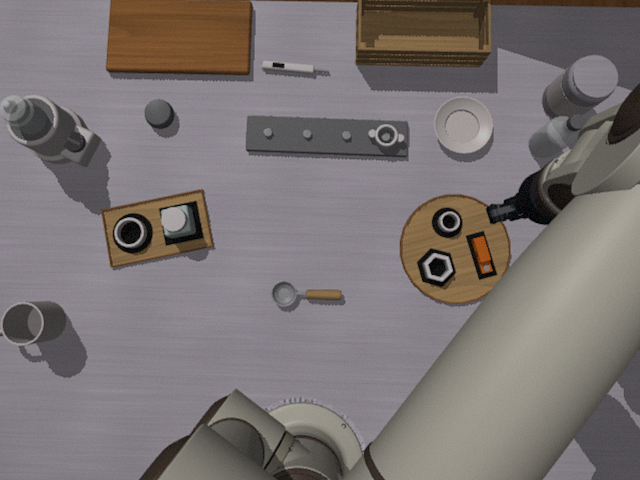

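View pics/f_side.png

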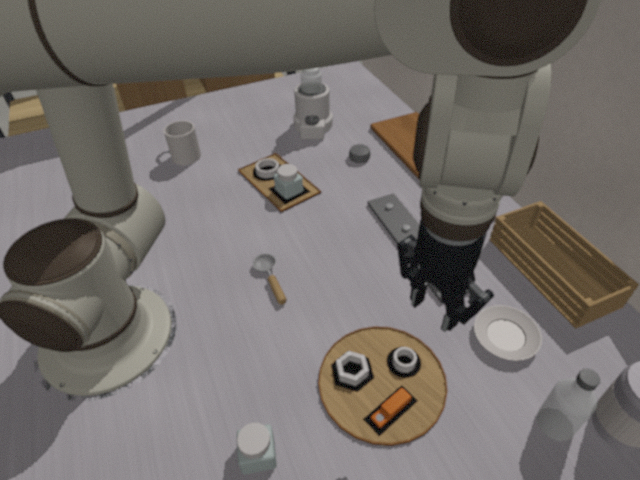

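All five parts are on their pads and the eared ring is still on its stud (386,135). I'll check the centring in numbers before handing in.

```bash
python3 - <<'E'
from h import *
import pickle
c=pickle.load(open("f_top.pkl","rb"))
for l,uv,b,th,z,p in (("nar (479.9,-281.3)",(448,221),14,120,.024,0),("hex (388.7,-259.9)",(436,267),17,120,.024,0)):
    try: ring(c,uv,z=z,box=b,th=th,lab=l)
    except Exception as e: print(l,e)
c2=pickle.load(open("w14.pkl","rb")); padc(c2,(316,205),52); ring(c2,(316,208),z=.024,box=48,th=140,lab="wide")
c=pickle.load(open("f_wrist.pkl","rb"))
padc(c,(266,174),42); ring(c,(265,177),z=.024,box=40,th=140,lab="nar")
padc(c,(220,260),46); W=ring(c,(217,264),z=.024,box=45,th=140,lab="hex")
padc(c,(318,256),50,th=75)
g=cv2.GaussianBlur(c["img"],(3,3),0); hsv=cv2.cvtColor(g,cv2.COLOR_RGB2HSV)
m=((hsv[...,1]>140)&((hsv[...,0]<12)|(hsv[...,0]>174))&(hsv[...,2]>100)).astype(np.uint8)
k=max(conts(m),key=cv2.contourArea).reshape(-1,2); W=(plane(c,k,.016)*1000).astype(np.float32); print("clip",cv2.minAreaRect(W))
c=pickle.load(open("f_top.pkl","rb")); g=cv2.GaussianBlur(c["img"],(3,3),0); m=(g.max(2)>165).astype(np.uint8); m[:200]=0;m[245:]=0;m[:,:163]=0;m[:,205:]=0
k=max(conts(m),key=cv2.contourArea).reshape(-1,2).astype(np.float32); (x,y),r=cv2.minEnclosingCircle(k); print("cap (pad 464.9,256.6)",x,y,r,plane(c,[(x,y)],.068)*1000)
E
```

```text
nar (479.9,-281.3) th 120 px [449.9 221.1] fit [ 480.  -281.3] R 18.8 rect [ 480.2 -281.2] [36.1 35.6] 45.5
hex (388.7,-259.9) th 120 px [436.1 267.2] fit [ 388.7 -258.7] R 26.3 rect [ 389.1 -258.2] [49.3 53.3] 45.8
pad cen 443.7 354.6 rect [444.  354.7] [78.6 79.6] 33.0 circ 443.3 354.5 40.3
wide th 140 px [314.9 207.3] fit [443.5 356.2] R 29.0 rect [443.4 356.2] [57.7 56.9] 13.0
pad cen 477.2 -289.2 rect [ 476.3 -283.6] [48.9 58.9] 35.9 circ 480.4 -280.8 29.7
nar th 140 px [263.5 177.9] fit [ 482.  -281.1] R 19.2 rect [ 482.3 -281.1] [38.5 37.6] 16.7
pad cen 383.9 -257.9 rect [ 384.5 -258. ] [30.  23.7] 78.9 circ 383.5 -257.5 15.3
hex th 140 px [248. 293.] fit [ 185.7 -146.8] R 236.7 rect [ 371.4 -293.7] [0. 0.] 0.0
pad cen 416.3 -348.6 rect [ 416.3 -348.5] [88.5 35.9] 16.7 circ 416.4 -348.9 47.4
clip ((419.449951171875, -347.36370849609375), (71.74397277832031, 22.103893280029297), 17.009885787963867)
cap (pad 464.9,256.6) 172.07830810546875 218.39157104492188 11.102714538574219 [[465.07686007 256.99025637]]
```

```bash
python3 - <<'E'
from h import *
import pickle
c=pickle.load(open("w35.pkl","rb")); w=plane(c,[(318.3,200.8),(318.3,226.8)],.004)*1000; print(np.hypot(*(w[0]-w[1])))
c=pickle.load(open("f_wrist.pkl","rb")); zoom(c["img"],285,200,350,310,5,"fz.png")
E
```

```text
10.757064552007137
```

View pics/fz.png

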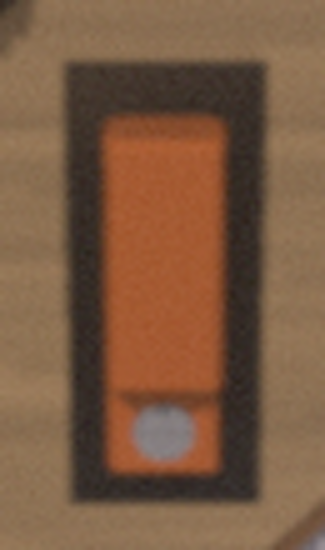

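Every part is centred to within about 2 mm: the clip's gap at its far end is 10.8 mm (10 is ideal), and the ring and jar offsets are under 2 mm. The gripper is clear, so I'm handing in.

```bash
python3 -c "
from workcell import job_done,get_obs
print(job_done(), get_obs()['time'])"
```

```text
the job is handed in; nothing more can be done
the job is handed in; nothing more can be done
```

I made up both kits and handed the job in at about 39 s of the 120 s allowed. The order was jar, wide ring, narrow ring, six-sided ring, clip.

**Placing**
- **Jar:** I took the jar farthest to the left, kept it upright, and set it squared to its pad. In the last top view it was about 0.4 mm off centre.
- **Wide ring:** about 1.6 mm off centre, measured from the wrist camera just after release.
- **Narrow ring:** within about 1.6 mm of its pad centre. The top view put it dead on.
- **Six-sided ring:** flats lined up with the pad and about 1.2 mm off centre in the last top view.
- **Clip:** lying along its long pad to within about half a degree, with 10.8 mm of pad showing at its far end (10 mm would be exact).
- **Spare eared ring:** still on its stud in the rack, never touched.

**Checks that failed or disagreed**
- In the last wrist picture the six-sided ring and its pad gave no usable fit.
- The narrow pad's centroid in that picture came out skewed, so I used the circle fit instead.
- The clip's outline in that picture read about 3 mm off centre. I put this down to its low tab being measured at the wrong height, and trusted the gap at its far end.
- The cameras differed by 1–2 mm on where the pads lie, which is within their stated calibration.

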